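Load the contact grill with a turner, then close and clip it

TASK

Open the contact grill and lift each hash brown from the baking sheet onto its lower plate with the turner, never with your fingers, so that they lie flat side by side inside the raised edge. When all are on, put the turner back flat on its rest, close the lid fully and then swing the clip down until it hangs flat against the grill's front, fully home. Leave the mill, shaker, tin, jar and bottle standing where they are.

Things in the scene. Friction and masses are not known exactly. Their poses are not given: they have to be found in the camera images.
- grill: Contact grill with black housing, 200 x 280 mm on the worktop, fixed there. Origin at the centre of its underside; x points to its back (the hinge side, away from the robot), y to its left, z up. It may stand on either side of the turner rest.
- grill_plate (a point): Centre of the ribbed lower plate, 70 mm above the worktop. Plate 172 (x) x 252 (y) mm inside a raised edge: 4 mm high at the front, 8 mm at the sides, 10 mm at the back, 8 mm thick. Room for three hash browns side by side (long side along the grill's x, about 80 mm from centre to centre). Axes as the grill's.
- grill_lid_hinge (a point): Middle of the lid's hinge axis, which runs along the grill's y: 95 mm behind the grill's centre, 86 mm above the worktop.
- grill_lid (a joint): Lid angle in rad: 0 shut (plates parallel, 15 mm apart), about 1.4 stands open, stop at 1.5. The hinge is stiff and the lid stays where it is left; moving it takes about 5 N at the handle. The shut lid is about 40 mm thick and its front is level with the housing's, 100 mm in front of the grill's centre.
- grill_handle (a point): Middle of the round handle bar on the lid's front, 14 mm thick, 124 mm long along the grill's y between two side arms; bar centre 235 mm from the hinge axis and 20 mm above the hinge when shut, 40 mm clear in front of the lid. Turns with the lid.
- grill_clip (a joint): Angle of the steel clip on the lid's front edge in rad: 0 sticks straight out ahead of the lid, 1.57 (stop) hangs flat against the grill's front when the lid is shut = clipped home. It is stiff (about 1 N at its tip) and stays where it is left.
- grill_clip_tip (a point): Middle of the clip's free end. The clip is a plate 44 mm long, 36 mm wide, 4 mm thick; its hinge runs along the grill's y and with the lid shut lies 108 mm in front of the grill's centre, 95 mm to its right and 96 mm above the worktop.
- baking_sheet: Dark steel baking sheet 200 (x) x 260 (y) mm, fixed. Origin at the centre of its underside, x to its back, y to its left. Floor 4 mm above the worktop; rims 4 mm thick and 18 mm above the worktop at the back and both sides, none at the front (robot side): the inner face of the back rim is 96 mm behind the origin, of the side rims 126 mm beside it. A hash brown pushed back stops at the back rim.
- hash_brown0: Golden-brown hash brown, a stiff slab 84 (x) x 64 (y) x 14 (z) mm with fully rounded edges (7 mm radius), 60 g; origin at the centre of its underside. On the baking sheet at the start, its long side roughly along the sheet's x. Friction on sheet and plate about 0.6. May be absent.
- hash_brown1: Another hash brown, the same. May be absent.
- hash_brown2: Another hash brown, the same. May be absent.
- turner: Turner (fish slice), 155 g: flat steel blade 100 (x) x 60 (y) x 2 (z) mm with friction about 0.25; origin at the centre of the blade's underside, x to the blade's front edge, z up. A cranked neck rises behind the blade to a black handle 20 mm wide and 18 mm thick, 110 mm long, running back nearly level from 78 mm to 188 mm behind the origin (it rises 5 degrees to the rear). Centre of mass about 30 mm behind the origin: it stands on its blade by itself.
- turner_grip (a point): Point on the axis of the turner's handle, 100 mm behind the blade's centre and 56 mm above the blade's underside; a good place to grip, across the 20 mm width.
- turner_tip (a point): Middle of the blade's front edge, at the underside.
- turner_rest: Dark grey ceramic rest 140 (x) x 92 (y) mm, fixed, between grill and baking sheet. Origin at the centre of its underside, x to its back; floor 5 mm above the worktop, edges 10 mm high at the back and both sides, open at the front (robot side) for the turner's neck. Inside 80 mm wide, back edge's inner face 64 mm behind the origin.
- pepper_mill: Wooden pepper mill, 58 mm wide, 150 mm high, bystander behind the turner rest; origin at the centre of its underside.
- salt_shaker: Salt shaker, 44 mm wide, 90 mm high, bystander behind the turner rest; origin under its centre.
- tin_tomato: Tin 75 mm wide, 110 mm high, bystander at the left edge; origin under its centre.
- spice_paprika: Spice jar 41 mm wide, 105 mm high, bystander at the left edge; origin under its centre.
- vanilla_drops: Small dropper bottle 33 mm wide, 102 mm high, bystander at the left edge; origin under its centre.

How it is judged:
By the outcome, as a careful person would: the job done as asked, in the order asked, and still so for the second after the job is handed in, with the robot touching nothing.
Of hash_brown0, hash_brown1, hash_brown2 only 2 to 3 are there at a start; the rules pass over those that are not, and their reading is None.
At some moment in a run one of hash_brown0, hash_brown1, hash_brown2 may be knocked a few centimetres aside while the robot is not near it.
It also fails if it takes over 210 s, if anything falls off the work surface, if the arm or the gripper's body presses on something with over 40 N, if the wrist force passes 120 N, or if a joint passes its speed limit or range.

ROBOT

A 6-joint arm with a two-finger parallel gripper is mounted at the origin on a cart in front of the work surface, level with it; the furniture and walls round the work are solid. World frame = base frame: x ahead of the robot, y to its left, z up, the work surface at z = 0. Lengths are in m, angles in rad, forces in N, time in s.
With the tool pointing down it reaches from about 0.25 to 0.775 m from the base axis. Payload 4 kg.
Tool frame: the origin (TCP) lies at the very end of the fingers, on their centre line; the grasp point (between the pads) lies 19 mm behind it; z points along the fingers, y is the line along which they close (so a half turn about z gives the same grasp; the last joint's range is limited). The gripper opens to 94 mm and grips with 3 to 60 N. Pads are 16 mm wide; open, the fingers measure 119 mm over their backs; the gripper's body (75 mm by 177 mm) begins 78 mm behind the grasp point.
Start: joints at [-1.279, 0.087, 1.371, -0, 1.684, -0.103], TCP at [0.212, -0.508, 0.18] pointing down, gripper open.
Joint ranges: [-3.1, 3.1], [-0.76, 2.03], [0.27, 2.55], [-1.08, 4.22], [0.17, 2.65], [-2.57, 2.57]. Speed limits (rad/s): [2.79, 2.79, 3.14, 3.14, 3.14, 3.14].

INTERFACE

Orientations are given as a unit quaternion [x, y, z, w].
In Python, from workcell import sense, read_camera, camera_params, finish_job, recognise gives the robot as it stands.
- The arm moves only by the tool jog_arm, never from a script. Its arguments are lists of equal length, an entry for each row: "fingers": the gripper command: -1 is fully open, 1 is shut, values between are in proportion; "slide": the shift along the tool's x, y, z in m, a list of three; "dr": the turn, a rotation vector about the tool's x, y, z in degrees, a list of three. In form: {"fingers": [fingers, ...], "slide": [[tx, ty, tz], ...], "dr": [[rx, ry, rz], ...]}. A call has 1 to 12 rows; each row is the pose to reach, as a shift and turn from the pose commanded when the call began, along the tool's axes at that moment; what a row does not reach only later rows make up. A row lasts 1/8 s, in which the tool goes at most 62.5 mm and 10.7 degrees, less where a joint would pass 70% of its speed; a pose out of reach is approached as far as the arm can. A call with a gripper value outside its range is refused whole. The fingers move at their own pace and stop on an object; "newtons" is the grip in N (left out, the last holds). Time passes only in rows, so rows that repeat a pose let the fingers close. It gives the time, the measured TCP pose, the force, the opening and the grip force at its end, in the units of the state.
- sense(): the state, without advancing time (a new reading comes with each control period).
- read_camera(name): name is "scene" or "top"; returns (picture, depth): 480x640x3 uint8, red, green, blue; 480x640 float32, m along the optical axis (not along the pixel's ray), 0 where there is no reading.
- camera_params(name): a dict with "fx", "fy", "cx", "cy" (pixels), "k1" (the pictures are not rectified: a ray, as slopes to the right and down, at radius r is drawn at 1 + k1 r^2 times it, then the intrinsics apply), "camera_from_world" (4x4, takes a point from world to camera coordinates). Camera axes: x right, y up, looking along -z (the intrinsics and any distortion apply to the point x, -y, -z); pixel columns grow to the right and rows downward; lengths in m; the calibration is good to about 2 mm. A picture is of the moment at which its call begins. camera_params takes no time and is no camera call.
- finish_job(): hands the job in; it is judged then, once.
Trained networks look in the newest picture that a camera, given by its name, has taken for a name from the list of things; names that differ only in an ending like _2 or _b are one class to them, and where a whole thing is asked for, a point or a joint stands for the part that bears it (a point fixed in the world has none). Each returns a list of dicts, best first, with "score" (0 to 1); they miss things now and then, are a little off and sometimes report something else, mostly with a low value. They report only what shows in the picture. A call takes as long as a camera call.
- recognise(camera, thing): "at" ([column, row] in pixels, amid what is visible of it).
The state is a dict: "time_s": time; "q": joint angles; "joint_vel": joint speeds; "joint_torque": joint torques, N m; "tcp_pos": TCP position; "tool_rot": TCP orientation; "wrist_force": force on the tool from outside, world axes, zero at the start; "moment": the same for the moment, N m; "finger_gap": finger opening in m; "grip_force": force on a finger pad.
Only numpy, scipy, OpenCV 4.12 (cv2) and the standard library are available. Lean on these libraries where they do the work, as an engineer would, in place of code of your own. Each camera call takes 0.05 s, during which the arm holds its last target. There are 200 camera calls.

## Working session

There is one attempt and no reset: what is moved stays moved. The work goes in short steps, Python scripts to look and compute and a tool call to move; the robot and the scene stay as the last step left them, time stands still between calls to the robot, and variables do not carry over. Pictures are saved under pics/ and viewed, at most 14 in all, crops included, and the job is handed in when it is done.

Besides the shell and the picture viewer there is one more tool, called after ">>>" as name(argument=value, ...) on one line, values as JSON. jog_arm: Moves the arm, as the interface text tells. Its arguments: {"type":"object","properties":{"fingers":{"type":"array","items":{"type":"number"}},"slide":{"type":"array","items":{"type":"array","items":{"type":"number"}}},"dr":{"type":"array","items":{"type":"array","items":{"type":"number"}}},"newtons":{"type":"number"}},"required":["fingers","slide","dr"]}

```bash
mkdir -p pics; ls; cat > h.py <<'E'
import numpy as np, cv2
from workcell import sense, read_camera, camera_params, finish_job, recognise
from scipy.spatial.transform import Rotation as R
def cam(n):
    p=camera_params(n); T=np.array(p["camera_from_world"]); return p,T
def rays(n,uv):
    p,T=cam(n); uv=np.atleast_2d(uv).astype(float)
    d=np.c_[(uv[:,0]-p["cx"])/p["fx"],(uv[:,1]-p["cy"])/p["fy"]]; s=d.copy()
    for _ in range(20): s=d/(1+p["k1"]*(s**2).sum(1,keepdims=True))
    c=np.c_[s[:,0],-s[:,1],-np.ones(len(s))]
    Ti=np.linalg.inv(T); return Ti[:3,3], c@Ti[:3,:3].T
def at_z(n,uv,z):
    o,d=rays(n,uv); return o+d*((z-o[2])/d[:,2])[:,None]
def at_depth(n,uv,dep):
    o,d=rays(n,uv); return o+d*np.asarray(dep).reshape(-1,1)
def cloud(n,dep):
    v,u=np.mgrid[0:480,0:640]; P=at_depth(n,np.c_[u.ravel(),v.ravel()],dep.ravel()).reshape(480,640,3); P[dep==0]=np.nan; return P
def proj(n,P):
    p,T=cam(n); P=np.atleast_2d(P); c=P@T[:3,:3].T+T[:3,3]; s=np.c_[c[:,0],-c[:,1]]/-c[:,2:]
    s=s*(1+p["k1"]*(s**2).sum(1,keepdims=True)); return s*[p["fx"],p["fy"]]+[p["cx"],p["cy"]]
def save(img,f): cv2.imwrite("pics/"+f,img[:,:,::-1])
E
python3 - <<'E'
from h import *
np.set_printoptions(precision=3,suppress=True)
for n in("scene","top"):
    im,d=read_camera(n); save(im,n+"0.png"); np.save(n+"0.npy",d)
    p,T=cam(n); print(n,p["fx"],p["k1"],np.linalg.inv(T)[:3])
    for t in "grill grill_handle grill_clip_tip baking_sheet hash_brown0 turner turner_grip turner_rest pepper_mill salt_shaker tin_tomato".split():
        for r in recognise(n,t)[:4]:
            u,v=np.round(r["at"]).astype(int); print(t,round(r["score"],2),(u,v),at_depth(n,[[u,v]],d[v,u])[0])
print(sense())
E
```

```text
pics
scene 506.4086294796172 -0.03127360179134282 [[-0.734  0.307 -0.606 -0.148]
 [-0.679 -0.349  0.646  0.777]
 [-0.013  0.885  0.465  0.636]]
grill_handle 0.87 (np.int64(386), np.int64(204)) [ 0.538 -0.199  0.13 ]
grill_clip_tip 0.56 (np.int64(446), np.int64(215)) [ 0.431 -0.317  0.091]
baking_sheet 0.64 (np.int64(256), np.int64(322)) [0.537 0.246 0.008]
hash_brown0 0.27 (np.int64(195), np.int64(373)) [0.456 0.447 0.052]
turner 0.57 (np.int64(352), np.int64(274)) [ 0.511 -0.034  0.008]
turner_grip 0.76 (np.int64(354), np.int64(272)) [ 0.513 -0.044  0.009]
turner_grip 0.29 (np.int64(289), np.int64(242)) [0.649 0.038 0.076]
turner_rest 0.66 (np.int64(342), np.int64(287)) [0.489 0.028 0.01 ]
pepper_mill 0.62 (np.int64(194), np.int64(376)) [0.457 0.449 0.046]
pepper_mill 0.58 (np.int64(291), np.int64(245)) [0.643 0.038 0.069]
pepper_mill 0.47 (np.int64(252), np.int64(306)) [0.574 0.224 0.02 ]
salt_shaker 0.55 (np.int64(311), np.int64(245)) [ 0.633 -0.021  0.05 ]
salt_shaker 0.32 (np.int64(357), np.int64(276)) [ 0.473 -0.006  0.03 ]
tin_tomato 0.92 (np.int64(135), np.int64(312)) [0.631 
[... 1288 characters left out ...]
np.int64(268)) [0.464 0.431 0.071]
salt_shaker 0.22 (np.int64(435), np.int64(231)) [ 0.549 -0.229  0.128]
tin_tomato 0.85 (np.int64(183), np.int64(196)) [0.648 0.422 0.113]
tin_tomato 0.5 (np.int64(342), np.int64(247)) [0.525 0.004 0.007]
{'time_s': 1.2, 'q': array([-1.279,  0.087,  1.371,  0.   ,  1.684, -0.103]), 'joint_vel': array([ 0.001,  0.   ,  0.   , -0.001, -0.   , -0.   ]), 'joint_torque': array([  0.001, -34.004, -30.26 ,   0.072,   0.024,  -0.   ]), 'tcp_pos': array([ 0.212, -0.508,  0.18 ]), 'tool_rot': array([0.981, 0.196, 0.   , 0.   ]), 'wrist_force': array([0.124, 0.427, 0.069]), 'moment': array([-0.013,  0.013, -0.017]), 'grip_force': 0.0, 'finger_gap': 0.09428271918859084}
```

```bash
python3 - <<'E'
import cv2
a=cv2.imread("pics/top0.png"); cv2.imwrite("pics/topc.png",cv2.resize(a[160:340,150:510],(800,400),interpolation=cv2.INTER_CUBIC))
E
```

```text
(no output)
```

View pics/scene0.png

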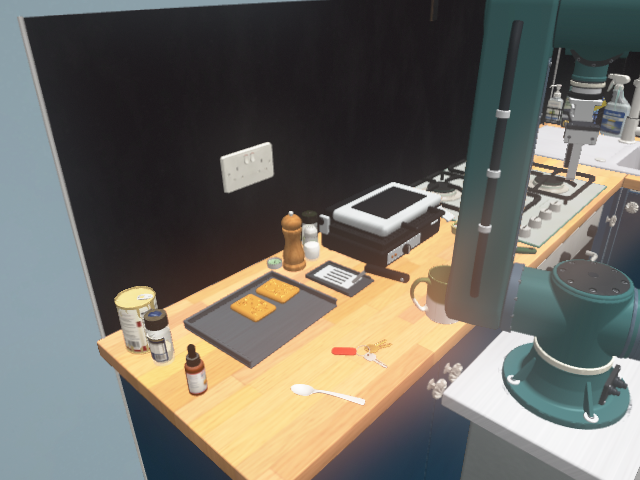

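View pics/topc.png

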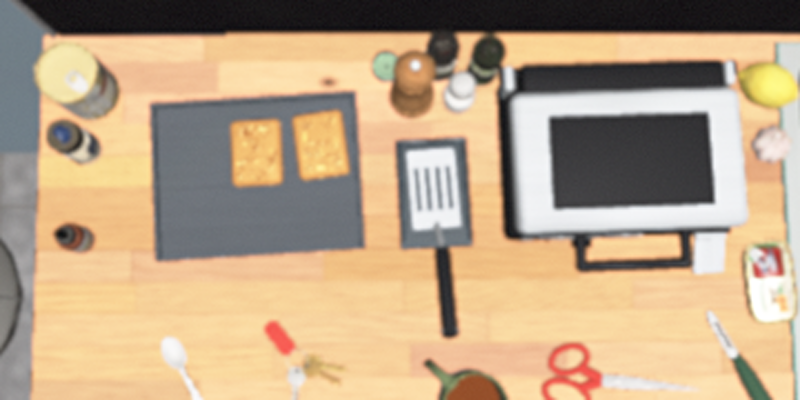

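Two hash browns (crop about (257,153) and (321,146)), the turner lies blade-back on its rest (433,190), and the grill is shut with its clip sticking out (710,253). Now the poses.

```bash
python3 - <<'E'
from h import *
np.set_printoptions(precision=4,suppress=True)
d=np.load("top0.npy"); P=cloud("top",d); im=cv2.imread("pics/top0.png")
ux=lambda pts:[150+.45*pts[0],160+.45*pts[1]]
def rect(name,pts,z):
    W=at_z("top",[ux(p) for p in pts],z)[:,:2]; (c,s,a)=cv2.minAreaRect(W.astype(np.float32)*1000); e=W[0]-W[-1]
    print(name,"c",W.mean(0),s,"yaw x-edge",[np.degrees(np.arctan2(*(W[i]-W[j])[::-1])) for i,j in((0,3),(1,2))],"yedge",[np.degrees(np.arctan2(*(W[i]-W[j])[::-1]))-90 for i,j in((0,1),(3,2))])
rect("sheet",[(152,103),(354,93),(364,247),(157,260)],.018)
rect("rest",[(396,141),(465,138),(471,246),(401,248)],.01)
rect("blade",[(404,150),(452,148),(462,228),(410,232)],.007)
hsv=cv2.cvtColor(im,cv2.COLOR_BGR2HSV)
for box in((253,212,278,245),(279,207,310,243)):
    m=np.zeros(d.shape,bool); m[box[1]:box[3],box[0]:box[2]]=1
    m&=(hsv[...,1]>110)&(hsv[...,2]>110)
    v,u=np.where(m); W=at_z("top",np.c_[u,v],.012)[:,:2]; print("hb",len(u),cv2.minAreaRect((W*1000).astype(np.float32)),W.mean(0))
g=(P[...,0]>.38)&(P[...,0]<.75)&(P[...,1]<-.06)&(P[...,1]>-.42)
for lo,hi in((.03,.08),(.08,.1),(.1,.118),(.118,.15)):
    m=g&(P[...,2]>lo)&(P[...,2]<hi); Q=P[m]; print(lo,hi,len(Q),Q.min(0),Q.max(0),cv2.minAreaRect((Q[:,:2]*1000).astype(np.float32)))
h=(P[...,0]<.45)&(P[...,0]>.25)&(P[...,1]>-.09)&(P[...,1]<.05)&(P[...,2]>.045)&(P[...,2]<.09);Q=P[h];print("handle",len(Q),Q.min(0),Q.max(0))
l=cv2.fitLine((Q[:,:2]*1000).astype(np.float32),cv2.DIST_L2,0,.01,.01).ravel();print(l,np.degrees(np.arctan(l[1]/l[0])))
w=P[(P[...,2]>.2)&(P[...,2]<.6)&(P[...,0]>.6)];print("wall",np.nanpercentile(w[:,0],[1,50,99]), len(w))
E
```

```text
sheet c [0.5484 0.2173] (199.01756286621094, 257.20953369140625) yaw x-edge [np.float64(2.9897459450166113), np.float64(3.3687161231644995)] yedge [np.float64(2.516427900388365), np.float64(3.156407008844681)]
rest c [ 0.5252 -0.0043] (137.7916259765625, 87.92304229736328) yaw x-edge [np.float64(2.0618095968818224), np.float64(2.063183814227647)] yedge [np.float64(2.1765075313023488), np.float64(1.1499268227050408)]
blade c [ 0.5302 -0.0029] (104.8897476196289, 65.80689239501953) yaw x-edge [np.float64(3.4973490958837514), np.float64(6.063015132411853)] yedge [np.float64(2.0556136110857466), np.float64(3.9427040358677914)]
hb 640 ((578.6988525390625, 219.75302124023438), (82.68496704101562, 61.80715560913086), 0.6581866145133972) [0.5787 0.2198]
hb 637 ((588.5255737304688, 138.80076599121094), (82.85909271240234, 62.61593246459961), 7.810640811920166) [0.5886 0.1387]
0.03 0.08 1465 [ 0.4197 -0.42    0.03  ] [ 0.7379 -0.0603  0.08  ] ((578.59619140625, -239.3252410888672), (360.3255310058594, 316.4806213378906), 89.59680938720703)
0.08 0.1 707 [ 0.4196 -0.4187  0.0801] [ 0.7378 -0.0607  0.1   ] ((578.5296630859375, -238.85777282714844), (357.5184020996094, 316.797607421875), 89.60663604736328)
0.1 0.118 2318 [ 0.4218 -0.4189  0.1   ] [ 0.7374 -0.061   0.118 ] ((579.2249755859375, -239.0935821533203), (357.99908447265625, 315.02191162109375), 89.68492889404297)
0.118 0.15 6768 [ 0.4292 -0.4198  0.118 ] [ 0.7377 -0.0604  0.1499] ((583.2064819335938, -239.7338409423828), (359.43414306640625, 308.1315002441406), 89.85334014892578)
handle 390 [ 0.2501 -0.0802  0.0457] [0.4476 0.013  0.0899]
[  0.9773   0.2117 372.3004 -18.6375] 12.224484
wall [0.7257 0.7351 0.7423] 56847
```

```bash
python3 - <<'E'
from h import *
np.set_printoptions(precision=4,suppress=True)
d=np.load("top0.npy"); P=cloud("top",d); im=cv2.imread("pics/top0.png")
g=(P[...,0]>.38)&(P[...,0]<.70)&(P[...,1]<-.075)&(P[...,1]>-.40)
for lo,hi in((.03,.08),(.08,.1),(.1,.118),(.118,.15)):
    m=g&(P[...,2]>lo)&(P[...,2]<hi); Q=P[m]; print(lo,hi,len(Q),Q.min(0),Q.max(0),cv2.minAreaRect((Q[:,:2]*1000).astype(np.float32)))
h=(P[...,0]<.455)&(P[...,0]>.33)&(P[...,1]>-.05)&(P[...,1]<.03)&(P[...,2]>.045)&(P[...,2]<.09);Q=P[h];print("handle",len(Q),Q.min(0),Q.max(0))
print(cv2.minAreaRect((Q[:,:2]*1000).astype(np.float32)))
U=lambda x,y:[150+.45*x,160+.45*y]
print("lid corners/bar/clip",at_z("top",[U(514,235),U(748,222)],.125),at_z("top",[U(577,264),U(692,261)],.11),at_z("top",[U(694,272),U(725,273),U(697,234),U(725,233)],.098))
# depth height profile over bar & clip
for y in(-.22,-.25):
    s=g&(abs(P[...,1]-y)<.003)&(P[...,0]<.5)&(P[...,2]>.05); print(P[s][np.argsort(P[s][:,0])][::3])
E
```

```text
0.03 0.08 619 [ 0.4197 -0.3998  0.03  ] [ 0.6757 -0.0758  0.08  ] ((547.6690063476562, -237.84124755859375), (256.051025390625, 324.03729248046875), 0.018471816554665565)
0.08 0.1 381 [ 0.4196 -0.3684  0.0802] [ 0.6757 -0.0766  0.1   ] ((545.0327758789062, -224.98623657226562), (255.50149536132812, 291.7918701171875), 1.1424161195755005)
0.1 0.118 1956 [ 0.4218 -0.3635  0.1001] [ 0.6995 -0.0751  0.118 ] ((560.355712890625, -219.11753845214844), (288.99993896484375, 277.00543212890625), 89.736083984375)
0.118 0.15 6241 [ 0.4292 -0.3616  0.118 ] [ 0.6622 -0.0919  0.1343] ((546.0878295898438, -226.75535583496094), (233.36912536621094, 268.8985595703125), 0.8318812847137451)
handle 311 [ 0.3473 -0.0272  0.0597] [ 0.4529 -0.0024  0.0813]
((400.0031433105469, -14.411445617675781), (106.65968322753906, 20.146787643432617), 4.20432710647583)
lid corners/bar/clip [[ 0.4611 -0.0889  0.125 ]
 [ 0.4737 -0.3607  0.125 ]] [[ 0.4281 -0.1633  0.11  ]
 [ 0.4303 -0.2979  0.11  ]] [[ 0.418  -0.3035  0.098 ]
 [ 0.4165 -0.3404  0.098 ]
 [ 0.4627 -0.3092  0.098 ]
 [ 0.4635 -0.3427  0.098 ]]
[[ 0.422  -0.2
[... 151 characters left out ...]
0.4705 -0.2217  0.1143]
 [ 0.4724 -0.2225  0.1215]
 [ 0.4749 -0.2172  0.1225]
 [ 0.4775 -0.2174  0.1224]
 [ 0.48   -0.2198  0.1233]
 [ 0.4828 -0.218   0.1208]
 [ 0.4852 -0.2229  0.1219]
 [ 0.4904 -0.218   0.1219]
 [ 0.493  -0.2206  0.1221]
 [ 0.4951 -0.2224  0.1256]
 [ 0.4979 -0.2177  0.1242]]
[[ 0.424  -0.2488  0.113 ]
 [ 0.4268 -0.2499  0.1094]
 [ 0.4317 -0.2515  0.1135]
 [ 0.4345 -0.2503  0.1091]
 [ 0.4708 -0.2485  0.0521]
 [ 0.4729 -0.2494  0.0593]
 [ 0.4746 -0.2507  0.1229]
 [ 0.4768 -0.2472  0.1264]
 [ 0.4799 -0.2486  0.1218]
 [ 0.4822 -0.2508  0.1238]
 [ 0.4848 -0.2483  0.1236]
 [ 0.49   -0.2512  0.1234]
 [ 0.4927 -0.2517  0.1222]
 [ 0.497  -0.2523  0.1296]
 [ 0.4996 -0.2525  0.1293]]
```

```bash
cat >> h.py <<'E'
def rot(yaw,pitch=0,roll=0):
    """tool down at yaw; pitch>0 tilts pointing direction forward along heading 'yaw' given separately by tool x"""
    return R.from_euler('z',yaw,degrees=True)*R.from_euler('x',180,degrees=True)
def plan(start,wps,dig=4):
    """start=(pos,R); wps: list of (pos,R,nrows[,finger]); prints rows (interpolated)"""
    p0,R0=start; cp,cR=p0,R0; S=[];D=[]
    for w in wps:
        p1,R1,n=np.array(w[0]),w[1],w[2]
        dv=(cR.inv()*R1).as_rotvec()
        for i in range(1,n+1):
            p=cp+(p1-cp)*i/n; r=cR*R.from_rotvec(dv*i/n)
            S.append([float(round(x,dig)) for x in R0.inv().apply(p-p0)]); D.append([float(round(x,1)) for x in np.degrees((R0.inv()*r).as_rotvec())])
        cp,cR=p1,R1
    print(len(S),'"slide":',S,'\n"dr":',D)
    return cp,cR
def now():
    s=sense(); return np.array(s["tcp_pos"]),R.from_quat(s["tool_rot"])
E
python3 - <<'E'
from h import *
Y=rot(91.2); b=np.array([.428,-.2306])
p,r=plan(now(),[((.3,-.4,.24),rot(56),5),((*b,.22),Y,5)])
plan((p,r),[((*b,.092),Y,5)])
E
```

```text
10 "slide": [[0.0246, -0.0131, -0.012], [0.0492, -0.0262, -0.024], [0.0739, -0.0392, -0.0359], [0.0985, -0.0523, -0.0479], [0.1231, -0.0654, -0.0599], [0.1597, -0.0868, -0.0559], [0.1964, -0.1083, -0.0519], [0.2331, -0.1297, -0.0479], [0.2697, -0.1511, -0.0439], [0.3064, -0.1726, -0.0399]] 
"dr": [[0.0, 0.0, -6.7], [0.0, 0.0, -13.4], [0.0, 0.0, -20.0], [0.0, 0.0, -26.7], [0.0, 0.0, -33.4], [0.0, 0.0, -40.4], [0.0, 0.0, -47.5], [0.0, 0.0, -54.5], [0.0, 0.0, -61.5], [0.0, 0.0, -68.6]]
5 "slide": [[0.0, -0.0, 0.0256], [0.0, -0.0, 0.0512], [0.0, -0.0, 0.0768], [0.0, -0.0, 0.1024], [0.0, -0.0, 0.128]] 
"dr": [[0.0, 0.0, 0.0], [0.0, 0.0, 0.0], [0.0, 0.0, 0.0], [0.0, 0.0, 0.0], [0.0, 0.0, 0.0]]
```

>>> jog_arm(fingers=[0.28,0.28,0.28,0.28,0.28,0.28,0.28,0.28,0.28,0.28,0.28,0.28], slide=[[0.025,-0.013,-0.012],[0.049,-0.026,-0.024],[0.074,-0.039,-0.036],[0.0985,-0.052,-0.048],[0.123,-0.065,-0.06],[0.16,-0.087,-0.056],[0.196,-0.108,-0.052],[0.233,-0.13,-0.048],[0.27,-0.151,-0.044],[0.306,-0.1725,-0.04],[0.3064,-0.1726,-0.04],[0.3064,-0.1726,-0.04]], dr=[[0,0,-6.7],[0,0,-13.4],[0,0,-20],[0,0,-26.7],[0,0,-33.4],[0,0,-40.4],[0,0,-47.5],[0,0,-54.5],[0,0,-61.5],[0,0,-68.6],[0,0,-68.6],[0,0,-68.6]])

```text
time_s: 2.7
tcp_pos: [0.4278, -0.231, 0.2202]
tool_rot: [0.7, 0.714, -0.0, 0.0]
wrist_force: [-0.4, -0.6, 0.1]
finger_gap: 0.0334
grip_force: 0.0
```

>>> jog_arm(fingers=[0.28,0.28,0.28,0.28,0.28,0.28], slide=[[0,0,0.03],[0,0,0.06],[0,0,0.09],[0,0,0.11],[0,0,0.128],[0,0,0.128]], dr=[[0,0,0],[0,0,0],[0,0,0],[0,0,0],[0,0,0],[0,0,0]])

```text
time_s: 3.45
tcp_pos: [0.4267, -0.2307, 0.0907]
tool_rot: [0.7, 0.714, -0.0, -0.001]
wrist_force: [-0.6, 0.3, -0.4]
finger_gap: 0.0339
grip_force: 0.0
```

>>> jog_arm(fingers=[1,1,1,1,1,1], slide=[[0,0,0],[0,0,0],[0,0,0],[0,0,0],[0,0,0],[0,0,0]], dr=[[0,0,0],[0,0,0],[0,0,0],[0,0,0],[0,0,0],[0,0,0]], newtons=20)

```text
time_s: 4.2
tcp_pos: [0.428, -0.2305, 0.0921]
tool_rot: [0.7, 0.715, -0.0, 0.0]
wrist_force: [-0.4, 0.4, 0.1]
finger_gap: 0.0006
grip_force: 0.0
```

```bash
python3 - <<'E'
from h import *
im,d=read_camera("top"); a=im[180:320,360:520]; 
im2,d=read_camera("scene"); b=im2[150:290,330:490]
save(np.hstack([cv2.resize(x,(400,350),interpolation=cv2.INTER_CUBIC) for x in(a,b)]),"c1.png")
E
```

```text
(no output)
```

View pics/c1.png

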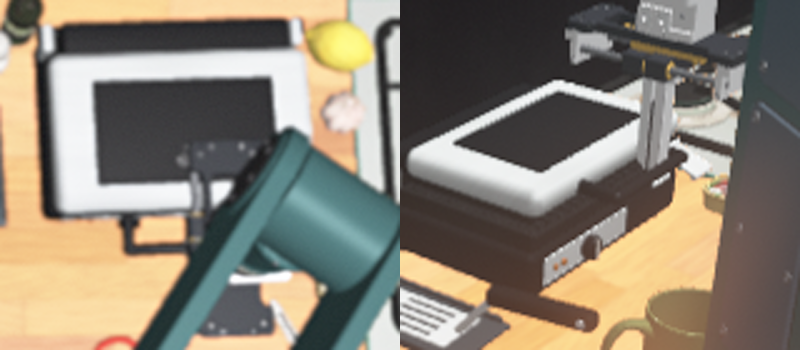

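```bash
python3 - <<'E'
from h import *
np.set_printoptions(precision=4,suppress=True)
im,d=read_camera("scene"); save(cv2.resize(im[180:255,390:490],(800,600),interpolation=cv2.INTER_CUBIC),"c2.png")
p=sense()["tcp_pos"]; print(p,[(proj(n,p)) for n in("scene","top")], [proj("scene",[.428,y,.106]) for y in(-.17,-.2306,-.29)])
d0=np.load("scene0.npy");P=cloud("scene",d0)
for y in(-.20,-.25):
    s=(abs(P[...,1]-y)<.003)&(P[...,0]<.48)&(P[...,0]>.38)&(P[...,2]>.0); print(P[s][np.argsort(P[s][:,0])][::2])
E
```

```text
[ 0.428  -0.2305  0.092 ] [array([[428.9863, 225.7861]]), array([[433.8078, 279.0124]])] [array([[415.8051, 228.7167]]), array([[429.4806, 220.6505]]), array([[442.0605, 213.2283]])]
[[ 0.3902 -0.2029  0.0035]
 [ 0.3938 -0.1994  0.0036]
 [ 0.4016 -0.2029  0.002 ]
 [ 0.4042 -0.1981  0.0002]
 [ 0.4071 -0.2023  0.003 ]
 [ 0.4114 -0.1999  0.0024]
 [ 0.4196 -0.199   0.0026]
 [ 0.4214 -0.1997  0.1073]
 [ 0.422  -0.2027  0.0029]
 [ 0.4227 -0.2007  0.1145]
 [ 0.4237 -0.1985  0.1096]
 [ 0.4243 -0.1972  0.0016]
 [ 0.4251 -0.1983  0.0037]
 [ 0.4275 -0.2019  0.0042]
 [ 0.4293 -0.1978  0.1135]
 [ 0.4337 -0.2026  0.0015]
 [ 0.4382 -0.2     0.0038]
 [ 0.443  -0.1984  0.0027]
 [ 0.4458 -0.2026  0.0029]
 [ 0.4524 -0.1991  0.0019]
 [ 0.4571 -0.1974  0.0355]
 [ 0.4594 -0.2004  0.0016]
 [ 0.4643 -0.1987  0.0005]
 [ 0.466  -0.2011  0.0018]
 [ 0.4663 -0.2005  0.0482]
 [ 0.4666 -0.2003  0.0539]
 [ 0.4668 -0.2029  0.1083]
 [ 0.4672 -0.1982  0.0026]
 [ 0.4674 -0.1996  0.1065]
 [ 0.4685 -0.1993  0.1225]
 [ 0.4696 -0.2027  0.1075]
 [ 0.4701 -0.2025  0.1156]
 [ 0.4705 -0.2004  0.1025]
 [ 0.471  -0.197   0.062 ]
[... 706 characters left out ...]
 0.4323 -0.2473  0.0009]
 [ 0.4343 -0.2503  0.0019]
 [ 0.4386 -0.2518  0.0056]
 [ 0.4451 -0.2483  0.0018]
 [ 0.4507 -0.2472  0.0032]
 [ 0.4574 -0.2482  0.0033]
 [ 0.4622 -0.2513  0.0003]
 [ 0.4654 -0.2476  0.0274]
 [ 0.4666 -0.2503  0.055 ]
 [ 0.4672 -0.2492  0.0024]
 [ 0.4678 -0.2508  0.0312]
 [ 0.4682 -0.2527  0.0214]
 [ 0.4686 -0.2496  0.0488]
 [ 0.4686 -0.2505  0.0426]
 [ 0.469  -0.2495  0.0195]
 [ 0.4692 -0.2517  0.1073]
 [ 0.47   -0.2513  0.1183]
 [ 0.4705 -0.2526  0.115 ]
 [ 0.4707 -0.2521  0.1206]
 [ 0.4714 -0.253   0.0553]
 [ 0.4723 -0.2476  0.0012]
 [ 0.4733 -0.2483  0.0764]
 [ 0.4741 -0.2526  0.1222]
 [ 0.4754 -0.2472  0.0033]
 [ 0.477  -0.2496  0.0748]
 [ 0.4783 -0.2471  0.0023]]
```

View pics/c2.png

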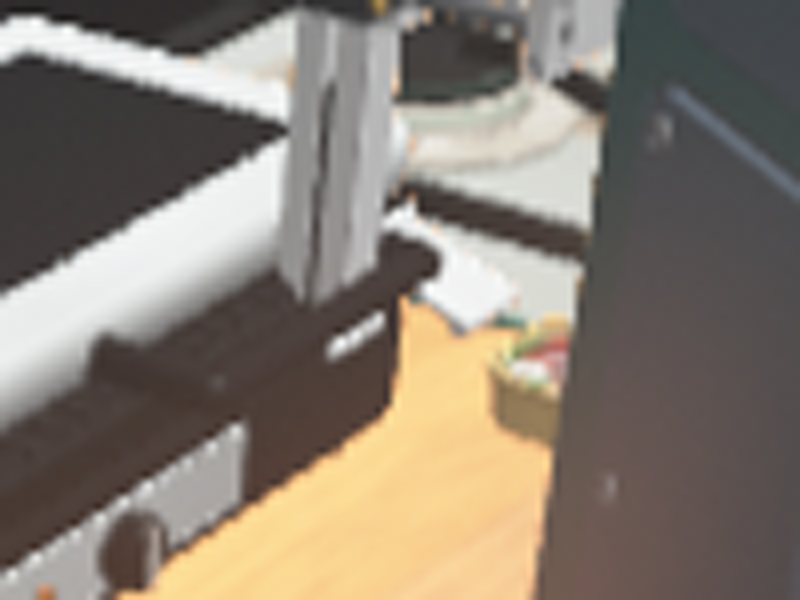

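```bash
python3 - <<'E'
from h import *
np.set_printoptions(precision=4,suppress=True)
im,d=read_camera("scene"); P=cloud("scene",d)
for v in (190,200,205,210,214,216,218,220,222,224,226):
    print(v,[ (u,P[v,u].round(3).tolist(), im[v,u].tolist()) for u in (426,429,433,436)])
E
```

```text
190 [(426, [0.438, -0.218, 0.188], [176, 160, 142]), (429, [0.432, -0.222, 0.188], [144, 144, 143]), (433, [0.421, -0.222, 0.191], [145, 144, 143]), (436, [0.416, -0.226, 0.191], [183, 183, 183])]
200 [(426, [0.438, -0.221, 0.161], [148, 148, 147]), (429, [0.43, -0.222, 0.163], [137, 135, 135]), (433, [0.42, -0.223, 0.166], [146, 144, 143]), (436, [0.414, -0.227, 0.166], [184, 183, 183])]
205 [(426, [0.437, -0.222, 0.148], [147, 146, 144]), (429, [0.428, -0.222, 0.151], [92, 88, 87]), (433, [0.417, -0.22, 0.154], [147, 145, 143]), (436, [0.416, -0.234, 0.15], [185, 183, 183])]
210 [(426, [0.436, -0.223, 0.135], [146, 145, 143]), (429, [0.428, -0.223, 0.137], [87, 80, 78]), (433, [0.416, -0.222, 0.141], [156, 153, 152]), (436, [0.417, -0.238, 0.135], [185, 183, 183])]
214 [(426, [0.434, -0.222, 0.125], [146, 144, 142]), (429, [0.425, -0.22, 0.128], [117, 112, 110]), (433, [0.415, -0.221, 0.131], [181, 179, 178]), (436, [0.426, -0.256, 0.116], [80, 71, 68])]
216 [(426, [0.484, -0.308, 0.075], [87, 79, 77]), (429, [0.424, -0.22, 0.123], [124, 119, 117]), (433, [0.427, -0.243, 0.115], [8
[... 280 characters left out ...]
, 65, 62]), (429, [0.425, -0.222, 0.112], [77, 66, 62]), (433, [0.421, -0.235, 0.108], [74, 61, 56]), (436, [0.466, -0.332, 0.061], [202, 201, 201])]
222 [(426, [0.423, -0.205, 0.113], [77, 65, 62]), (429, [0.421, -0.217, 0.109], [75, 62, 57]), (433, [0.467, -0.317, 0.06], [203, 202, 201]), (436, [0.471, -0.341, 0.05], [92, 81, 77])]
224 [(426, [0.419, -0.2, 0.111], [75, 61, 57]), (429, [0.472, -0.307, 0.056], [75, 62, 56]), (433, [0.47, -0.324, 0.05], [91, 80, 76]), (436, [0.474, -0.349, 0.04], [79, 64, 57])]
226 [(426, [0.473, -0.294, 0.054], [76, 61, 56]), (429, [0.471, -0.306, 0.051], [77, 62, 57]), (433, [0.471, -0.327, 0.043], [78, 62, 56]), (436, [0.471, -0.343, 0.038], [81, 64, 57])]
```

The fingertips appear at z≈0.12, just above the bar, though the reported TCP is 0.092. I'll open, go lower and close again, which is safe whichever reading is true.

>>> jog_arm(fingers=[0.28,0.28,0.28,0.28,0.28,0.28,0.28,0.28], slide=[[0,0,0],[0,0,0],[0,0,0],[0,0,0.006],[0,0,0.012],[0,0,0.018],[0,0,0.026],[0,0,0.026]], dr=[[0,0,0],[0,0,0],[0,0,0],[0,0,0],[0,0,0],[0,0,0],[0,0,0],[0,0,0]])

```text
time_s: 5.4
tcp_pos: [0.4273, -0.2301, 0.0649]
tool_rot: [0.7, 0.715, -0.0, -0.001]
wrist_force: [0.6, 0.6, -0.3]
finger_gap: 0.0337
grip_force: 0.0
```

>>> jog_arm(fingers=[1,1,1,1,1,1], slide=[[0,0,0],[0,0,0],[0,0,0],[0,0,0],[0,0,0],[0,0,0]], dr=[[0,0,0],[0,0,0],[0,0,0],[0,0,0],[0,0,0],[0,0,0]], newtons=20)

```text
time_s: 6.15
tcp_pos: [0.428, -0.2307, 0.0664]
tool_rot: [0.7, 0.715, -0.0, 0.0]
wrist_force: [-1.4, -1.0, 3.0]
finger_gap: 0.013
grip_force: 20.0
```

```bash
python3 - <<'E'
from h import *
im,d=read_camera("scene"); P=cloud("scene",d)
for v in (190,200,210,214,216,218,220,222,224,226,230):
    print(v,[ (u,P[v,u].round(3).tolist(), im[v,u].tolist()) for u in (426,433)])
E
```

```text
190 [(426, [0.44, -0.221, 0.186], [142, 141, 140]), (433, [0.407, -0.196, 0.203], [57, 55, 55])]
200 [(426, [0.437, -0.221, 0.161], [145, 144, 143]), (433, [0.42, -0.225, 0.165], [175, 173, 172])]
210 [(426, [0.437, -0.224, 0.134], [118, 114, 113]), (433, [0.416, -0.222, 0.141], [147, 144, 142])]
214 [(426, [0.436, -0.224, 0.124], [87, 80, 78]), (433, [0.415, -0.222, 0.131], [149, 145, 144])]
216 [(426, [0.436, -0.225, 0.118], [79, 70, 67]), (433, [0.416, -0.225, 0.124], [149, 145, 143])]
218 [(426, [0.435, -0.225, 0.113], [80, 70, 67]), (433, [0.414, -0.222, 0.12], [150, 145, 144])]
220 [(426, [0.425, -0.209, 0.116], [77, 66, 63]), (433, [0.414, -0.223, 0.115], [151, 145, 143])]
222 [(426, [0.426, -0.211, 0.11], [76, 65, 61]), (433, [0.414, -0.223, 0.11], [151, 145, 143])]
224 [(426, [0.423, -0.206, 0.107], [74, 60, 55]), (433, [0.414, -0.225, 0.103], [152, 146, 144])]
226 [(426, [0.473, -0.294, 0.054], [76, 61, 56]), (433, [0.472, -0.329, 0.042], [120, 111, 108])]
230 [(426, [0.47, -0.29, 0.045], [77, 61, 55]), (433, [0.471, -0.33, 0.03], [81, 63, 55])]
```

>>> jog_arm(fingers=[0.5,0.5,0.5,0.5,0.5,1,1,1,1,1], slide=[[0,0,0],[0,0,0],[0,0,0.005],[0,0,0.01],[0,0,0.01],[0,0,0.01],[0,0,0.01],[0,0,0.01],[0,0,0.01],[0,0,0.01]], dr=[[0,0,0],[0,0,0],[0,0,0],[0,0,0],[0,0,0],[0,0,0],[0,0,0],[0,0,0],[0,0,0],[0,0,0]], newtons=30)

```text
time_s: 7.45
tcp_pos: [0.428, -0.2306, 0.0561]
tool_rot: [0.7, 0.715, -0.0, 0.0]
wrist_force: [-0.4, -0.5, -0.5]
finger_gap: 0.0133
grip_force: 30.0
```

```bash
cat >> h.py <<'E'
GY=1.2; H=np.array([.663,-.2257,.086]); gx=np.array([np.cos(np.radians(GY)),np.sin(np.radians(GY)),0]); gy=np.array([-gx[1],gx[0],0])
L=.050
def lidpose(th,t,L=L):
    bar=H+gx*(-.235*np.cos(th)+.02*np.sin(th))+np.array([0,0,.235*np.sin(th)+.02*np.cos(th)])
    Rt=R.from_rotvec(-np.radians(t)*gy)*rot(90+GY)   # tilt pointing forward
    return bar+L*Rt.apply([0,0,1]), Rt
def arc(t0,t1,tl0,tl1,n,start=None,L=L):
    s=start or lidpose(t0,tl0,L)
    w=[(*lidpose(t0+(t1-t0)*i/n,tl0+(tl1-tl0)*i/n,L),1) for i in range(1,n+1)]
    # relative to ideal start so contact offsets cancel
    return plan(lidpose(t0,tl0,L),w)
E
sed -i 's/return bar+L\*Rt/return bar+L*Rt/' h.py
python3 - <<'E'
from h import *
print(lidpose(0,0)[0], lidpose(0,30)[1].apply([0,0,1]))
arc(0,.6,0,0,12); arc(.6,1.1,0,12,12)
E
```

```text
[ 0.42805154 -0.23062147  0.056     ] [ 0.49989034  0.01047121 -0.8660254 ]
12 "slide": [[0.0, 0.0013, -0.0117], [-0.0, 0.0032, -0.0234], [0.0, 0.0056, -0.0349], [-0.0, 0.0087, -0.0463], [0.0, 0.0123, -0.0575], [0.0, 0.0164, -0.0686], [0.0, 0.0211, -0.0794], [0.0, 0.0263, -0.0899], [-0.0, 0.0321, -0.1002], [0.0, 0.0384, -0.1102], [0.0, 0.0451, -0.1199], [0.0, 0.0523, -0.1292]] 
"dr": [[0.0, 0.0, 0.0], [0.0, 0.0, 0.0], [0.0, 0.0, 0.0], [0.0, 0.0, 0.0], [0.0, 0.0, 0.0], [0.0, 0.0, 0.0], [0.0, 0.0, 0.0], [0.0, 0.0, 0.0], [0.0, 0.0, 0.0], [0.0, 0.0, 0.0], [0.0, 0.0, 0.0], [0.0, 0.0, 0.0]]
12 "slide": [[-0.0, 0.0072, -0.0075], [0.0, 0.0148, -0.0147], [0.0, 0.0226, -0.0217], [-0.0, 0.0308, -0.0284], [0.0, 0.0392, -0.0347], [-0.0, 0.0478, -0.0408], [0.0, 0.0567, -0.0466], [-0.0, 0.0658, -0.052], [-0.0, 0.0752, -0.0572], [0.0, 0.0847, -0.0619], [0.0, 0.0944, -0.0663], [-0.0, 0.1043, -0.0704]] 
"dr": [[-1.0, -0.0, 0.0], [-2.0, 0.0, -0.0], [-3.0, 0.0, 0.0], [-4.0, 0.0, 0.0], [-5.0, 0.0, 0.0], [-6.0, 0.0, 0.0], [-7.0, -0.0, 0.0], [-8.0, 0.0, 0.0], [-9.0, 0.0, 0.0], [-10.0, 0.0, 0.0], [-11.0, -0.0, 0.0], [-12.0, 0.0, 0.0]]
```

>>> jog_arm(fingers=[1,1,1,1,1,1,1,1,1,1,1,1], slide=[[0,0.0013,-0.0117],[0,0.003,-0.0234],[0,0.0056,-0.035],[0,0.0087,-0.0463],[0,0.0123,-0.0575],[0,0.0164,-0.0686],[0,0.021,-0.0794],[0,0.0263,-0.09],[0,0.032,-0.1],[0,0.0384,-0.11],[0,0.045,-0.12],[0,0.0523,-0.1292]], dr=[[0,0,0],[0,0,0],[0,0,0],[0,0,0],[0,0,0],[0,0,0],[0,0,0],[0,0,0],[0,0,0],[0,0,0],[0,0,0],[0,0,0]])

```text
time_s: 8.95
tcp_pos: [0.4783, -0.2292, 0.1867]
tool_rot: [0.7, 0.714, -0.002, -0.002]
wrist_force: [-7.9, -0.2, 0.4]
finger_gap: 0.013
grip_force: 30.0
```

>>> jog_arm(fingers=[1,1,1,1,1,1,1,1,1,1,1,1], slide=[[0,0.0072,-0.0075],[0,0.0148,-0.0147],[0,0.0226,-0.0217],[0,0.0308,-0.0284],[0,0.0392,-0.0347],[0,0.0478,-0.0408],[0,0.0567,-0.0466],[0,0.0658,-0.052],[0,0.0752,-0.0572],[0,0.0847,-0.0619],[0,0.0944,-0.0663],[0,0.1043,-0.0704]], dr=[[-1,0,0],[-2,0,0],[-3,0,0],[-4,0,0],[-5,0,0],[-6,0,0],[-7,0,0],[-8,0,0],[-9,0,0],[-10,0,0],[-11,0,0],[-12,0,0]])

```text
time_s: 10.45
tcp_pos: [0.5843, -0.2267, 0.2596]
tool_rot: [0.695, 0.711, 0.075, 0.074]
wrist_force: [-8.8, 0.3, 5.8]
finger_gap: 0.013
grip_force: 30.0
```

```bash
python3 - <<'E'
from h import *
im,d=read_camera("scene"); save(im[60:330,230:560],"c3.png")
arc(1.1,1.4,12,36,9)
E
```

```text
9 "slide": [[0.0, 0.0101, -0.0013], [0.0, 0.0202, -0.0025], [0.0, 0.0303, -0.0035], [0.0, 0.0405, -0.0043], [0.0, 0.0506, -0.005], [0.0, 0.0607, -0.0055], [0.0, 0.0708, -0.0059], [0.0, 0.0808, -0.0061], [0.0, 0.0908, -0.0062]] 
"dr": [[-2.7, 0.0, 0.0], [-5.3, 0.0, 0.0], [-8.0, 0.0, 0.0], [-10.7, -0.0, 0.0], [-13.3, 0.0, -0.0], [-16.0, 0.0, 0.0], [-18.7, 0.0, -0.0], [-21.3, 0.0, -0.0], [-24.0, 0.0, -0.0]]
```

View pics/c3.png

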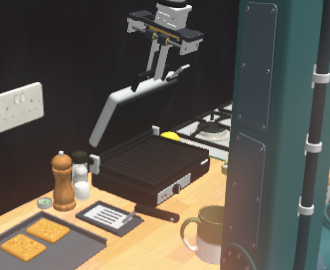

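The lid is opening, held by the handle at (165,75). I'll continue to 1.4 rad.

>>> jog_arm(fingers=[1,1,1,1,1,1,1,1,1,1], slide=[[0,0.01,-0.0013],[0,0.02,-0.0025],[0,0.03,-0.0035],[0,0.04,-0.0043],[0,0.05,-0.005],[0,0.06,-0.0055],[0,0.07,-0.006],[0,0.08,-0.006],[0,0.09,-0.006],[0,0.09,-0.006]], dr=[[-2.7,0,0],[-5.3,0,0],[-8,0,0],[-10.7,0,0],[-13.3,0,0],[-16,0,0],[-18.7,0,0],[-21.3,0,0],[-24,0,0],[-24,0,0]])

```text
time_s: 11.75
tcp_pos: [0.6723, -0.2256, 0.283]
tool_rot: [0.665, 0.679, 0.222, 0.218]
wrist_force: [0.6, -1.3, 1.1]
finger_gap: 0.0134
grip_force: 30.0
```

>>> jog_arm(fingers=[0.3,0.3,0.3,0.3,0.3,0.3,0.3,0.3,0.3,0.3], slide=[[0,0,0],[0,0,0],[0,0,0],[0,0,-0.02],[0,0,-0.04],[0,0,-0.06],[0,0,-0.08],[0,0,-0.1],[0,0,-0.12],[0,0,-0.12]], dr=[[0,0,0],[0,0,0],[0,0,0],[0,0,0],[0,0,0],[0,0,0],[0,0,0],[0,0,0],[0,0,0],[0,0,0]])

```text
time_s: 13.0
tcp_pos: [0.6005, -0.2274, 0.3805]
tool_rot: [0.665, 0.679, 0.221, 0.218]
wrist_force: [0.3, 0.7, -0.9]
finger_gap: 0.0331
grip_force: 0.0
```

```bash
python3 - <<'E'
from h import *
np.set_printoptions(precision=4,suppress=True)
im,d=read_camera("scene"); save(im[20:330,200:560],"c4.png"); P=cloud("scene",d)
s=now(); print(s[0],s[1].as_matrix())
print(proj("scene",s[0]),proj("scene",s[0]-.03*s[1].apply([0,0,1])))
Q=P[(P[...,0]>.5)&(P[...,0]<.72)&(P[...,1]<-.1)&(P[...,1]>-.36)&(P[...,2]>.12)&(P[...,2]<.33)]
for z in(.14,.18,.22,.26,.3): q=Q[abs(Q[:,2]-z)<.01]; print(z,np.percentile(q[:,0],[5,50,95]) if len(q) else 0)
E
```

```text
[ 0.6006 -0.2272  0.3786] [[-0.0207  0.8079  0.5889]
 [ 0.9998  0.0175  0.0112]
 [-0.0013  0.589  -0.8081]]
[[376.7222  99.0356]] [[383.1306  89.6661]]
0.14 [0.6504 0.6544 0.659 ]
0.18 [0.644  0.6477 0.6522]
0.22 [0.6371 0.6411 0.6452]
0.26 [0.6314 0.6352 0.6427]
0.3 [0.6295 0.6408 0.6519]
```

View pics/c4.png

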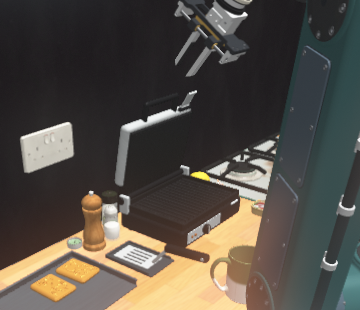

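Lid stands open; the fingertip image confirms the real tip is 30 mm short of the reported TCP along the tool axis. Next, the turner.

```bash
cat >> h.py <<'E'
TO=np.array([-.100,0,.007])  # reported TCP in turner frame
def tp(tip,yaw,pitch=0):
    """tool pose for blade tip (underside front) at tip; pitch>0 = front down"""
    Rt=R.from_euler('ZY',[yaw,pitch],degrees=True)
    return np.array(tip)+Rt.apply(TO-[.05,0,0]), Rt*R.from_euler('x',180,degrees=True)
def tipof(p,r):
    Rt=r*R.from_euler('x',180,degrees=True); return p+Rt.apply(np.array([.05,0,0])-TO), Rt.as_euler('ZYX',degrees=True)
E
python3 - <<'E'
from h import *
u=np.array([np.cos(np.radians(4.2)),np.sin(np.radians(4.2)),0]); o=np.array([.5326,-.0047,.005])
P,Rr=tp(o+.05*u,4.2); print(P,Rr.as_quat())
n=now(); a=plan(n,[(n[0]+[-.08,.05,0.0],n[1],2),((P[0],P[1],.20),Rr,10)])
plan(a,[((P[0],P[1],P[2]),Rr,5)])
E
```

```text
[ 0.43286855 -0.01202382  0.012     ] [9.99328394e-01 3.66437087e-02 2.24378003e-18 6.11912159e-17]
12 "slide": [[0.0258, -0.0319, -0.0233], [0.0516, -0.0638, -0.0466], [0.0684, -0.0811, -0.0371], [0.0851, -0.0984, -0.0277], [0.1018, -0.1157, -0.0182], [0.1185, -0.133, -0.0088], [0.1352, -0.1504, 0.0007], [0.152, -0.1677, 0.0101], [0.1687, -0.185, 0.0196], [0.1854, -0.2023, 0.029], [0.2021, -0.2197, 0.0385], [0.2188, -0.237, 0.0479]] 
"dr": [[0.0, 0.0, 0.0], [0.0, 0.0, 0.0], [2.9, -2.7, 8.4], [5.8, -5.5, 16.8], [8.7, -8.2, 25.2], [11.5, -10.9, 33.6], [14.4, -13.6, 41.9], [17.3, -16.4, 50.3], [20.2, -19.1, 58.7], [23.1, -21.8, 67.1], [26.0, -24.5, 75.5], [28.8, -27.3, 83.9]]
5 "slide": [[0.0, -0.0, 0.0376], [0.0, -0.0, 0.0752], [0.0, -0.0, 0.1128], [0.0, -0.0, 0.1504], [0.0, -0.0, 0.188]] 
"dr": [[0.0, 0.0, 0.0], [0.0, 0.0, 0.0], [0.0, 0.0, 0.0], [0.0, 0.0, 0.0], [0.0, 0.0, 0.0]]
```

>>> jog_arm(fingers=[0.1,0.1,0.1,0.1,0.1,0.1,0.1,0.1,0.1,0.1,0.1,0.1], slide=[[0.0258,-0.032,-0.0233],[0.0516,-0.0638,-0.0466],[0.0684,-0.081,-0.037],[0.085,-0.0984,-0.0277],[0.102,-0.1157,-0.018],[0.1185,-0.133,-0.009],[0.135,-0.15,0.0007],[0.152,-0.168,0.01],[0.1687,-0.185,0.02],[0.1854,-0.2023,0.029],[0.202,-0.22,0.0385],[0.2188,-0.237,0.0479]], dr=[[0,0,0],[0,0,0],[2.9,-2.7,8.4],[5.8,-5.5,16.8],[8.7,-8.2,25.2],[11.5,-10.9,33.6],[14.4,-13.6,41.9],[17.3,-16.4,50.3],[20.2,-19.1,58.7],[23.1,-21.8,67.1],[26,-24.5,75.5],[28.8,-27.3,83.9]])

```text
time_s: 14.55
tcp_pos: [0.432, -0.0105, 0.1975]
tool_rot: [0.999, 0.035, -0.003, -0.001]
wrist_force: [0.3, -1.3, -0.7]
finger_gap: 0.0419
grip_force: 0.0
```

>>> jog_arm(fingers=[0.1,0.1,0.1,0.1], slide=[[0,0,0.03],[0,0,0.06],[0,0,0.08],[0,0,0.08]], dr=[[0,0,0],[0,0,0],[0,0,0],[0,0,0]])

```text
time_s: 15.05
tcp_pos: [0.4306, -0.011, 0.1164]
tool_rot: [0.999, 0.037, -0.004, -0.001]
wrist_force: [0.1, -0.5, -0.5]
finger_gap: 0.042
grip_force: 0.0
```

```bash
python3 - <<'E'
from h import *
np.set_printoptions(precision=4,suppress=True)
s=now(); print(s[0],s[1].as_quat())
im,d=read_camera("scene"); q=[.433,-.012,.061]; print(proj("scene",q),proj("scene",s[0]-.03*s[1].apply([0,0,1])))
save(cv2.resize(im[170:310,290:450],(800,700)[:1]+(600,),interpolation=cv2.INTER_CUBIC),"c5.png")
plan(s,[((.4329,-.0120,.012),rot(4.2),5)])
E
```

```text
[ 0.4306 -0.011   0.1164] [ 0.9993  0.0368 -0.0038 -0.0009]
[[372.9614 269.4817]] [[374.9229 235.7031]]
5 "slide": [[0.0006, 0.0003, 0.0209], [0.0012, 0.0005, 0.0417], [0.0018, 0.0008, 0.0626], [0.0024, 0.0011, 0.0835], [0.003, 0.0013, 0.1043]] 
"dr": [[-0.0, 0.1, 0.0], [-0.0, 0.2, 0.0], [-0.1, 0.3, 0.0], [-0.1, 0.3, 0.0], [-0.1, 0.4, 0.0]]
```

View pics/c5.png

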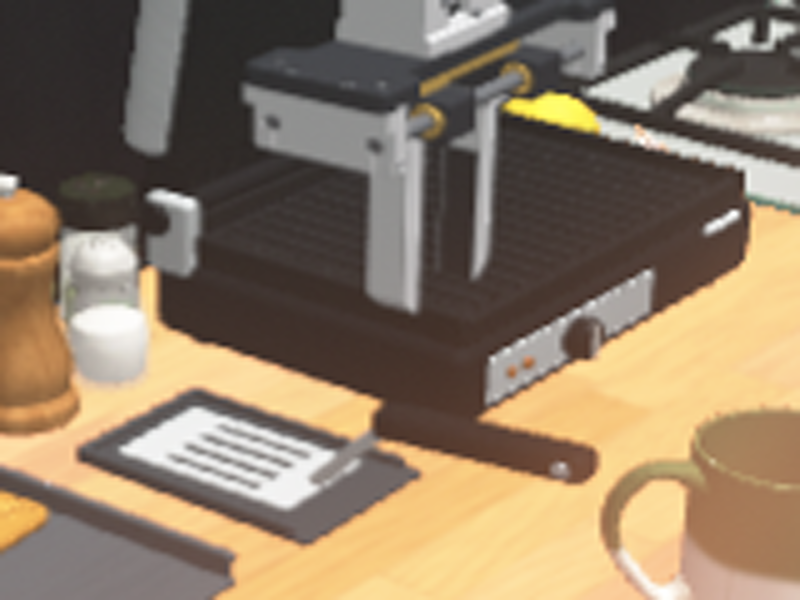

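Fingers are lined up above the handle's front (grip at about (415,426) in the crop). Descending and gripping.

>>> jog_arm(fingers=[0.1,0.1,0.1,0.1,0.1,0.1,0.1], slide=[[0.001,0,0.02],[0.001,0.0005,0.042],[0.002,0.001,0.062],[0.0024,0.001,0.083],[0.003,0.001,0.104],[0.003,0.001,0.104],[0.003,0.001,0.104]], dr=[[0,0.1,0],[0,0.2,0],[-0.1,0.3,0],[-0.1,0.4,0],[-0.1,0.4,0],[-0.1,0.4,0],[-0.1,0.4,0]])

```text
time_s: 15.98
tcp_pos: [0.4366, -0.0124, 0.0167]
tool_rot: [0.999, 0.037, 0.004, 0.001]
wrist_force: [0.5, 0.3, 0.7]
finger_gap: 0.0425
grip_force: 0.0
```

>>> jog_arm(fingers=[1,1,1,1,1,1], slide=[[0,0,0],[0,0,0],[0,0,0],[0,0,0],[0,0,0],[0,0,0]], dr=[[0,0,0],[0,0,0],[0,0,0],[0,0,0],[0,0,0],[0,0,0]], newtons=50)

```text
time_s: 16.73
tcp_pos: [0.4357, -0.0124, 0.0157]
tool_rot: [0.999, 0.037, 0.003, 0.001]
wrist_force: [-0.2, -0.6, 4.3]
finger_gap: 0.0198
grip_force: 49.9
```

```bash
python3 - <<'E'
from h import *
np.set_printoptions(precision=4,suppress=True)
s=now(); print(s[0],s[1].as_quat(),tipof(*s))
im,d=read_camera("top"); hsv=cv2.cvtColor(im,cv2.COLOR_RGB2HSV)
m=(hsv[...,1]>110)&(hsv[...,2]>110)
for box in((248,202,280,250),(279,202,312,250)):
    mm=np.zeros_like(m); mm[box[1]:box[3],box[0]:box[2]]=1
    v,u=np.where(m&mm); W=at_z("top",np.c_[u,v],.012)[:,:2]; print(len(u),cv2.minAreaRect((W*1000).astype(np.float32)))
# carry: up, over front of sheet for brown A
sy=3.0; c=np.array([np.cos(np.radians(sy)),np.sin(np.radians(sy))])
E
```

```text
[ 0.4357 -0.0124  0.0157] [0.9993 0.0366 0.0032 0.0006] (array([ 0.5854, -0.0014,  0.0097]), array([ 4.1964, -0.3693, -0.0873]))
638 ((578.6990966796875, 219.75265502929688), (82.68505859375, 61.80678176879883), 0.6590787172317505)
633 ((588.5255737304688, 138.80076599121094), (82.85909271240234, 62.61593246459961), 7.810640811920166)
```

```bash
cat >> h.py <<'E'
TO=np.array([-.0972,0,.0107]); RG=R.from_euler('y',-.37,degrees=True)
def tp(tip,yaw,pitch=0):
    Rt=R.from_euler('ZY',[yaw,pitch],degrees=True)
    return np.array(tip)+Rt.apply(TO-[.05,0,0]), Rt*RG*R.from_euler('x',180,degrees=True)
def tipof(p,r):
    Rt=r*R.from_euler('x',180,degrees=True)*RG.inv(); return p+Rt.apply(np.array([.05,0,0])-TO), Rt.as_euler('ZYX',degrees=True)
E
python3 - <<'E'
from h import *
n=now(); t,e=tipof(*n); print(t,e)
plan(n,[(*tp(t+[0,0,.06],4.2,0),3),(*tp([.50,.216,.065],2.5,3),7)],3)
E
```

```text
[ 0.58252216 -0.00159245  0.00496928] [ 4.20056551  0.00597381 -0.0853827 ]
10 "slide": [[0.0, 0.0, -0.02], [0.0, 0.0, -0.04], [0.0, 0.0, -0.06], [-0.009, -0.032, -0.061], [-0.018, -0.065, -0.062], [-0.028, -0.097, -0.064], [-0.037, -0.13, -0.065], [-0.046, -0.162, -0.066], [-0.056, -0.195, -0.067], [-0.065, -0.227, -0.068]] 
"dr": [[0.0, 0.0, 0.0], [0.1, 0.0, 0.0], [0.1, 0.0, 0.0], [0.1, -0.4, 0.2], [0.1, -0.9, 0.5], [0.1, -1.3, 0.7], [0.1, -1.7, 1.0], [0.1, -2.1, 1.2], [0.1, -2.6, 1.5], [0.1, -3.0, 1.7]]
```

>>> jog_arm(fingers=[1,1,1,1,1,1,1,1,1,1,1,1], slide=[[0,0,-0.02],[0,0,-0.04],[0,0,-0.06],[-0.009,-0.032,-0.061],[-0.018,-0.065,-0.062],[-0.028,-0.097,-0.064],[-0.037,-0.13,-0.065],[-0.046,-0.162,-0.066],[-0.056,-0.195,-0.067],[-0.065,-0.227,-0.068],[-0.065,-0.227,-0.068],[-0.065,-0.227,-0.068]], dr=[[0,0,0],[0.1,0,0],[0.1,0,0],[0.1,-0.4,0.2],[0.1,-0.9,0.5],[0.1,-1.3,0.7],[0.1,-1.7,1],[0.1,-2.1,1.2],[0.1,-2.6,1.5],[0.1,-3,1.7],[0.1,-3,1.7],[0.1,-3,1.7]])

```text
time_s: 18.27
tcp_pos: [0.3531, 0.2088, 0.0818]
tool_rot: [0.999, 0.022, -0.024, 0.001]
wrist_force: [-0.1, 0.4, -2.5]
finger_gap: 0.0194
grip_force: 49.9
```

```bash
python3 - <<'E'
from h import *
np.set_printoptions(precision=4,suppress=True)
n=now(); t,e=tipof(*n); print(t,e)
im,d=read_camera("top"); P=cloud("top",d)
x=P.copy(); c=t-.05*np.array([1,.04,0])
m=(abs(P[...,0]-c[0])<.055)&(abs(P[...,1]-c[1])<.035)&(P[...,2]>.045)&(P[...,2]<.085)&(im.min(2)>100)
Q=P[m]; print(len(Q),Q.min(0),Q.max(0)); A=np.c_[Q[:,:2],np.ones(len(Q))]; k=np.linalg.lstsq(A,Q[:,2],rcond=None)[0]; print("pitch down",np.degrees(np.arctan(-k[0])),"slope y",np.degrees(np.arctan(k[1])),"tip z",k@[t[0],t[1],1])
plan(n,[(*tp([.513,.217,.015],2.5,4),4),(*tp([.515,.217,.0045],2.5,4),3)],4)
E
```

```text
[0.4994 0.2151 0.0631] [ 2.5088  3.1272 -0.0806]
371 [0.4014 0.1825 0.0588] [0.5003 0.2453 0.0743]
pitch down 3.409953522699636 slope y 0.08940065660266927 tip z 0.06472949821135589
7 "slide": [[0.004, -0.0003, 0.0113], [0.0081, -0.0007, 0.0226], [0.0121, -0.001, 0.0338], [0.0162, -0.0013, 0.0451], [0.017, -0.0013, 0.0486], [0.0179, -0.0013, 0.052], [0.0187, -0.0013, 0.0555]] 
"dr": [[0.0, -0.2, 0.0], [0.0, -0.4, 0.0], [0.1, -0.7, 0.0], [0.1, -0.9, 0.0], [0.1, -0.9, 0.0], [0.1, -0.9, 0.0], [0.1, -0.9, 0.0]]
```

```bash
python3 - <<'E'
from h import *
a=plan(tp([.50,.216,.065],2.5,3),[(*tp([.513,.217,.015],2.5,4),4),(*tp([.515,.217,.0040],2.5,4),3)],4)
b=plan(a,[(*tp([.64,.2225,.0035],2.5,4),12)],4)
E
```

```text
7 "slide": [[0.0039, -0.0001, 0.0117], [0.0078, -0.0002, 0.0234], [0.0117, -0.0003, 0.0351], [0.0155, -0.0004, 0.0468], [0.0164, -0.0004, 0.0504], [0.0172, -0.0004, 0.054], [0.018, -0.0003, 0.0577]] 
"dr": [[0.0, -0.2, -0.0], [-0.0, -0.5, -0.0], [0.0, -0.7, -0.0], [-0.0, -1.0, -0.0], [0.0, -1.0, -0.0], [0.0, -1.0, -0.0], [0.0, -1.0, -0.0]]
12 "slide": [[0.0104, -0.0, -0.0006], [0.0208, -0.0, -0.0012], [0.0312, -0.0, -0.0019], [0.0416, -0.0, -0.0025], [0.052, -0.0, -0.0031], [0.0625, -0.0, -0.0037], [0.0729, -0.0, -0.0043], [0.0833, -0.0, -0.0049], [0.0937, -0.0, -0.0056], [0.1041, -0.0, -0.0062], [0.1145, -0.0, -0.0068], [0.1249, -0.0, -0.0074]] 
"dr": [[0.0, 0.0, 0.0], [0.0, 0.0, 0.0], [0.0, 0.0, 0.0], [0.0, 0.0, 0.0], [0.0, 0.0, 0.0], [0.0, 0.0, 0.0], [0.0, 0.0, 0.0], [0.0, 0.0, 0.0], [0.0, 0.0, 0.0], [0.0, 0.0, 0.0], [0.0, 0.0, 0.0], [0.0, 0.0, 0.0]]
```

>>> jog_arm(fingers=[1,1,1,1,1,1,1,1,1], slide=[[0.004,0,0.012],[0.008,-0.0005,0.024],[0.012,-0.001,0.036],[0.016,-0.001,0.0475],[0.017,-0.001,0.051],[0.018,-0.001,0.055],[0.019,-0.001,0.058],[0.019,-0.001,0.058],[0.019,-0.001,0.058]], dr=[[0,-0.2,0],[0,-0.5,0],[0,-0.8,0],[0,-1,0],[0,-1,0],[0,-1,0],[0,-1,0],[0,-1,0],[0,-1,0]])

```text
time_s: 19.45
tcp_pos: [0.3705, 0.2113, 0.0244]
tool_rot: [0.999, 0.022, -0.031, 0.001]
wrist_force: [0.2, -0.4, -0.0]
finger_gap: 0.019
grip_force: 49.9
```

```bash
python3 - <<'E'
from h import *
np.set_printoptions(precision=4,suppress=True)
n=now(); print(tipof(*n)); print(sense()["wrist_force"])
E
```

```text
(array([0.5165, 0.2177, 0.0037]), array([2.5046, 3.935 , 0.0146]))
[ 0.2205 -0.449  -0.002 ]
```

>>> jog_arm(fingers=[1,1,1,1,1,1,1,1,1,1,1,1], slide=[[0.01,0,-0.0006],[0.02,0,-0.0012],[0.03,0,-0.0018],[0.04,0,-0.0024],[0.05,0,-0.003],[0.06,0,-0.0036],[0.07,0,-0.0042],[0.08,0,-0.0048],[0.09,0,-0.0054],[0.1,0,-0.006],[0.11,0,-0.0066],[0.12,0,-0.0072]], dr=[[0,0,0],[0,0,0],[0,0,0],[0,0,0],[0,0,0],[0,0,0],[0,0,0],[0,0,0],[0,0,0],[0,0,0],[0,0,0],[0,0,0]])

```text
time_s: 20.95
tcp_pos: [0.4906, 0.2163, 0.0233]
tool_rot: [0.999, 0.022, -0.032, 0.001]
wrist_force: [-2.2, 0.5, 2.9]
finger_gap: 0.0194
grip_force: 49.9
```

```bash
python3 - <<'E'
from h import *
np.set_printoptions(precision=4,suppress=True)
n=now(); print(tipof(*n)); 
im,d=read_camera("top"); P=cloud("top",d); im2,d2=read_camera("scene")
save(np.hstack([cv2.resize(x,(400,300),interpolation=cv2.INTER_CUBIC) for x in(im[180:285,220:360],im2[240:375,180:360])]),"c6.png")
for y in(.222,):
    s=(abs(P[...,1]-y)<.002)&(P[...,0]<.68)&(P[...,0]>.5);q=P[s]; print(q[np.argsort(q[:,0])][::2,[0,2]].T)
E
```

```text
(array([0.6365, 0.2227, 0.0023]), array([ 2.4977,  4.0442, -0.0096]))
[[ 0.5005  0.5008  0.5022  0.5042  0.5061  0.5062  0.5081  0.5094  0.5115
   0.5119  0.5132  0.5152  0.5155  0.5172  0.5196  0.5212  0.5227  0.5247
   0.5267  0.5284  0.5308  0.5331  0.535   0.5374  0.5397  0.5419  0.5443
   0.5472  0.5529  0.669   0.6754]
 [ 0.437   0.4351  0.4376  0.4372  0.4369  0.4365  0.436   0.4392  0.438
   0.4358  0.4387  0.4384  0.4366  0.4373  0.4349  0.436   0.438   0.4377
   0.4372  0.4377  0.4353  0.4332  0.4335  0.431   0.4288  0.4278  0.4253
   0.4212  0.4126 -0.0001 -0.0023]]
```

View pics/c6.png

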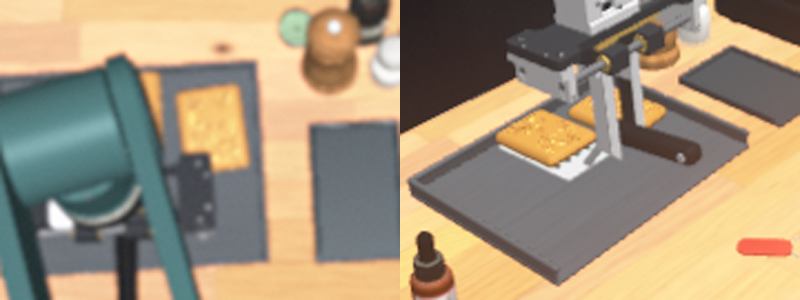

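The hash brown sits fully on the blade (right view, about (545,138)), its far end at the rim. Now lift and carry.

```bash
python3 - <<'E'
from h import *
a=plan(tp([.636,.2222,.0033],2.5,4),[(*tp([.634,.2222,.011],2.5,1),3),(*tp([.630,.222,.028],2.5,-4),3),(*tp([.605,.221,.07],2.5,-4),3),(*tp([.57,.215,.115],2.5,-4),3)],3)
b=plan(a,[(*tp([.555,.19,.125],2.5,-4),2),(*tp([.55,-.05,.13],2,-4),10)],3)
c=plan(b,[(*tp([.56,-.245,.13],1.2,-4),8),(*tp([.57,-.269,.125],1.2,-4),3)],3)
print(b,c)
E
```

```text
12 "slide": [[-0.001, -0.0, 0.0], [-0.002, -0.0, 0.0], [-0.003, -0.0, 0.0], [-0.005, -0.0, -0.001], [-0.006, -0.0, -0.002], [-0.008, -0.0, -0.004], [-0.017, -0.0, -0.017], [-0.026, -0.0, -0.031], [-0.035, -0.0, -0.044], [-0.048, 0.001, -0.058], [-0.061, 0.003, -0.072], [-0.073, 0.004, -0.087]] 
"dr": [[-0.0, 1.0, -0.0], [-0.0, 2.0, -0.0], [-0.0, 3.0, 0.0], [0.0, 4.7, 0.0], [0.0, 6.3, 0.0], [0.0, 8.0, 0.0], [0.0, 8.0, 0.0], [0.0, 8.0, 0.0], [0.0, 8.0, 0.0], [0.0, 8.0, 0.0], [0.0, 8.0, 0.0], [0.0, 8.0, 0.0]]
12 "slide": [[-0.008, 0.012, -0.006], [-0.015, 0.024, -0.011], [-0.017, 0.048, -0.012], [-0.018, 0.072, -0.012], [-0.02, 0.096, -0.013], [-0.021, 0.12, -0.014], [-0.023, 0.143, -0.014], [-0.024, 0.167, -0.015], [-0.026, 0.191, -0.016], [-0.027, 0.215, -0.016], [-0.029, 0.239, -0.017], [-0.03, 0.263, -0.017]] 
"dr": [[0.0, 0.0, 0.0], [0.0, 0.0, 0.0], [-0.0, -0.0, 0.0], [-0.0, -0.0, 0.1], [-0.0, -0.0, 0.1], [-0.0, -0.0, 0.2], [-0.0, -0.0, 0.2], [-0.0, 0.0, 0.3], [-0.0, 0.0, 0.3], [-0.0, 0.0, 0.4], [-0.0, -0.0, 0.4], [-0.0, -0.0, 0.5]]
11 "slide": [[0.0, 0.024, 0.0], [0.001, 0.048, 0.
[... 304 characters left out ...]
0.0, 0.0, 0.6], [-0.1, -0.0, 0.7], [-0.1, -0.0, 0.8], [-0.1, -0.0, 0.8], [-0.1, -0.0, 0.8], [-0.1, -0.0, 0.8]]
(array([ 0.40250208, -0.05515074,  0.13040578]), Rotation.from_matrix(array([[ 9.96485384e-01,  3.48994967e-02,  7.61505449e-02],
                            [ 3.47980364e-02, -9.99390827e-01,  2.65923563e-03],
                            [ 7.61969620e-02,  1.22081165e-16, -9.97092786e-01]]))) (array([ 0.42244455, -0.27209085,  0.12540578]), Rotation.from_matrix(array([[ 9.96874107e-01,  2.09424199e-02,  7.61802508e-02],
                            [ 2.08815358e-02, -9.99780683e-01,  1.59574877e-03],
                            [ 7.61969620e-02,  1.22189585e-16, -9.97092786e-01]])))
```

>>> jog_arm(fingers=[1,1,1,1,1,1,1,1,1,1,1,1], slide=[[-0.001,0,0],[-0.002,0,0],[-0.003,0,0],[-0.005,0,-0.001],[-0.006,0,-0.002],[-0.008,0,-0.004],[-0.015,0,-0.014],[-0.024,0,-0.028],[-0.035,0,-0.044],[-0.048,0.001,-0.06],[-0.061,0.003,-0.075],[-0.073,0.004,-0.087]], dr=[[0,1,0],[0,2,0],[0,3,0],[0,4.7,0],[0,6.3,0],[0,8,0],[0,8,0],[0,8,0],[0,8,0],[0,8,0],[0,8,0],[0,8,0]])

```text
time_s: 22.55
tcp_pos: [0.4223, 0.2093, 0.1163]
tool_rot: [0.999, 0.022, 0.038, -0.001]
wrist_force: [0.1, 0.1, -1.3]
finger_gap: 0.0196
grip_force: 49.9
```

>>> jog_arm(fingers=[1,1,1,1,1,1,1,1,1,1,1,1], slide=[[-0.006,0.008,-0.004],[-0.013,0.022,-0.009],[-0.016,0.042,-0.012],[-0.018,0.066,-0.012],[-0.02,0.092,-0.013],[-0.021,0.118,-0.014],[-0.023,0.143,-0.014],[-0.024,0.167,-0.015],[-0.026,0.191,-0.016],[-0.027,0.215,-0.016],[-0.029,0.239,-0.017],[-0.03,0.263,-0.017]], dr=[[0,0,0],[0,0,0],[0,0,0],[0,0,0.1],[0,0,0.1],[0,0,0.2],[0,0,0.2],[0,0,0.3],[0,0,0.3],[0,0,0.4],[0,0,0.4],[0,0,0.5]])

```text
time_s: 24.05
tcp_pos: [0.4021, -0.0562, 0.1289]
tool_rot: [0.999, 0.017, 0.037, -0.001]
wrist_force: [-0.0, -0.0, -3.1]
finger_gap: 0.0192
grip_force: 49.9
```

>>> jog_arm(fingers=[1,1,1,1,1,1,1,1,1,1,1,1], slide=[[0,0.024,0],[0.001,0.048,0],[0.001,0.072,0],[0.002,0.096,0],[0.002,0.12,0],[0.002,0.144,0],[0.003,0.166,0],[0.003,0.185,0],[0.006,0.198,0.002],[0.009,0.209,0.004],[0.012,0.218,0.006],[0.012,0.218,0.006]], dr=[[0,0,0.1],[0,0,0.2],[0,0,0.3],[0,0,0.4],[0,0,0.5],[0,0,0.6],[-0.1,0,0.7],[-0.1,0,0.8],[-0.1,0,0.8],[-0.1,0,0.8],[-0.1,0,0.8],[-0.1,0,0.8]])

```text
time_s: 25.55
tcp_pos: [0.4233, -0.2722, 0.1239]
tool_rot: [0.999, 0.01, 0.037, -0.001]
wrist_force: [-0.7, 0.3, -2.4]
finger_gap: 0.0196
grip_force: 49.9
```

```bash
python3 - <<'E'
from h import *
np.set_printoptions(precision=4,suppress=True)
n=now(); print(tipof(*n))
im2,d2=read_camera("scene"); P=cloud("scene",d2); hsv=cv2.cvtColor(im2,cv2.COLOR_RGB2HSV)
save(cv2.resize(im2[140:290,320:500],(720,600),interpolation=cv2.INTER_CUBIC),"c7.png")
c=tp([.57,-.269,.125],1.2,-4)
a=plan(c,[(*tp([.59,-.2695,.105],1.2,6),4),(*tp([.600,-.2695,.08],1.2,11),4),(*tp([.600,-.2695,.0725],1.2,13),3)],4)
b=plan(a,[(*tp([.54,-.2708,.0725],1.2,14),6),(*tp([.50,-.2717,.0735],1.2,12),4),(*tp([.48,-.272,.10],1.2,5),2)],4)
E
```

```text
(array([ 0.5709, -0.2691,  0.1233]), array([ 1.1947, -3.9193,  0.033 ]))
11 "slide": [[0.0057, 0.0002, -0.001], [0.0113, 0.0005, -0.002], [0.017, 0.0007, -0.0029], [0.0227, 0.0009, -0.0039], [0.0256, 0.001, -0.0006], [0.0286, 0.001, 0.0028], [0.0315, 0.0011, 0.0061], [0.0345, 0.0011, 0.0095], [0.0349, 0.0011, 0.0104], [0.0353, 0.0011, 0.0112], [0.0357, 0.0011, 0.0121]] 
"dr": [[0.0, -2.5, -0.0], [0.0, -5.0, -0.0], [-0.0, -7.5, -0.0], [-0.0, -10.0, -0.0], [0.0, -11.2, -0.0], [0.0, -12.5, -0.0], [-0.0, -13.7, -0.0], [-0.0, -15.0, -0.0], [0.0, -15.7, -0.0], [0.0, -16.3, -0.0], [0.0, -17.0, -0.0]]
12 "slide": [[-0.0097, 0.0, 0.0018], [-0.0194, 0.0, 0.0035], [-0.0292, 0.0, 0.0053], [-0.0389, 0.0, 0.007], [-0.0486, 0.0, 0.0088], [-0.0583, 0.0, 0.0106], [-0.0683, 0.0001, 0.0138], [-0.0782, 0.0001, 0.017], [-0.0881, 0.0001, 0.0202], [-0.098, 0.0001, 0.0235], [-0.1107, 0.0, 0.0217], [-0.1233, -0.0, 0.02]] 
"dr": [[0.0, -0.2, -0.0], [0.0, -0.3, -0.0], [0.0, -0.5, 0.0], [0.0, -0.7, 0.0], [0.0, -0.8, 0.0], [0.0, -1.0, 0.0], [0.0, -0.5, 0.0], [0.0, 0.0, -0.0], [0.0, 0.5, 0.0], [0.0, 1.0, 0.0], [0.0, 4.5, 0.0], [0.0, 8.0, 0.0]]
```

View pics/c7.png

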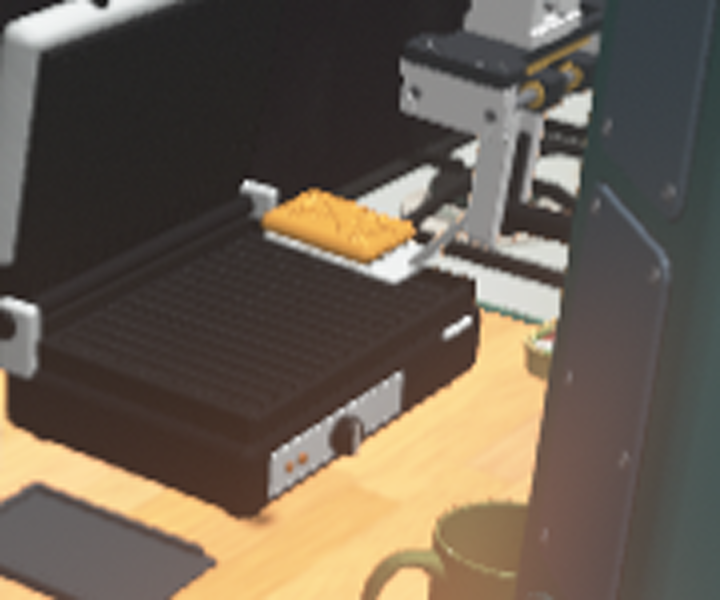

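The brown rides squarely on the blade (about (340,225)). Lower and set it off.

>>> jog_arm(fingers=[1,1,1,1,1,1,1,1,1,1,1,1], slide=[[0.0057,0,-0.001],[0.0113,0.0005,-0.002],[0.017,0.0007,-0.003],[0.0227,0.001,-0.004],[0.0256,0.001,-0.0006],[0.0286,0.001,0.0028],[0.0315,0.001,0.006],[0.0345,0.001,0.0095],[0.035,0.001,0.0104],[0.0353,0.001,0.0112],[0.0357,0.001,0.012],[0.0357,0.001,0.012]], dr=[[0,-2.5,0],[0,-5,0],[0,-7.5,0],[0,-10,0],[0,-11.2,0],[0,-12.5,0],[0,-13.7,0],[0,-15,0],[0,-15.7,0],[0,-16.3,0],[0,-17,0],[0,-17,0]])

```text
time_s: 27.1
tcp_pos: [0.4598, -0.2724, 0.115]
tool_rot: [0.994, 0.01, -0.11, 0.001]
wrist_force: [-0.7, -0.6, -2.3]
finger_gap: 0.0193
grip_force: 49.9
```

>>> jog_arm(fingers=[1,1,1,1,1,1,1,1,1,1,1,1], slide=[[-0.01,0,0.0018],[-0.02,0,0.0035],[-0.03,0,0.0053],[-0.039,0,0.007],[-0.0486,0,0.0088],[-0.058,0,0.0106],[-0.068,0,0.0138],[-0.078,0,0.017],[-0.088,0,0.02],[-0.098,0,0.0235],[-0.111,0,0.0217],[-0.1233,0,0.02]], dr=[[0,-0.2,0],[0,-0.3,0],[0,-0.5,0],[0,-0.7,0],[0,-0.8,0],[0,-1,0],[0,-0.5,0],[0,0,0],[0,0.5,0],[0,1,0],[0,4.5,0],[0,8,0]])

```text
time_s: 28.6
tcp_pos: [0.3343, -0.2749, 0.1226]
tool_rot: [0.999, 0.011, -0.04, 0.001]
wrist_force: [-0.1, -0.1, -1.8]
finger_gap: 0.0192
grip_force: 49.9
```

```bash
cat >> h.py <<'E'
def browns(cam,zt,xr=(.4,.7),yr=(-.4,.36)):
    im,d=read_camera(cam); P=cloud(cam,d); hsv=cv2.cvtColor(im,cv2.COLOR_RGB2HSV); out=[]
    for (ylo,yhi,z) in ((-.4,-.06,zt),(.09,.35,.012)):
        W=at_z(cam,np.c_[np.mgrid[0:480,0:640][1].ravel(),np.mgrid[0:480,0:640][0].ravel()],z).reshape(480,640,3)
        m=(hsv[...,0]>8)&(hsv[...,0]<28)&(hsv[...,1]>110)&(hsv[...,2]>100)&(W[...,1]>ylo)&(W[...,1]<yhi)&(W[...,0]>.46)&(W[...,0]<.66)
        n,l,st,_=cv2.connectedComponentsWithStats(m.astype(np.uint8))
        for k in range(1,n):
            if st[k,4]>80: out.append((int(st[k,4]),cv2.minAreaRect((W[l==k][:,:2]*1000).astype(np.float32)),np.nanmedian(P[l==k][:,2]).round(3), np.nanpercentile(P[l==k][:,2],[5,95]).round(3)))
    return im,out
E
python3 - <<'E'
from h import *
n=now(); print(tipof(*n))
for c in("scene","top"):
    im,o=browns(c,.08); print(c,*o,sep="\n")
    if c=="scene": s=im
save(cv2.resize(s[140:340,200:500],(720,480),interpolation=cv2.INTER_CUBIC),"c8.png")
E
```

```text
(array([ 0.4799986, -0.2717777,  0.0991964]), array([ 1.21371197,  4.9492684 , -0.01964171]))
scene
(326, ((495.619140625, -337.4375915527344), (100.56466674804688, 70.58065032958984), 89.85279846191406), np.float64(0.118), array([0.108, 0.122]))
(667, ((588.90771484375, 137.1010284423828), (89.74313354492188, 72.02085876464844), 7.920161724090576), np.float64(0.019), array([0.01 , 0.021]))
top
(109, ((640.7799072265625, -385.44647216796875), (27.62092399597168, 36.0108642578125), 86.58702087402344), np.float64(0.04), array([0.009, 0.051]))
(292, ((476.0025939941406, -281.9211730957031), (64.86868286132812, 32.02075958251953), 89.54300689697266), np.float64(0.116), array([0.109, 0.12 ]))
(631, ((588.5255737304688, 138.80076599121094), (82.85909271240234, 62.61593246459961), 7.810640811920166), np.float64(0.018), array([0.013, 0.022]))
```

View pics/c8.png

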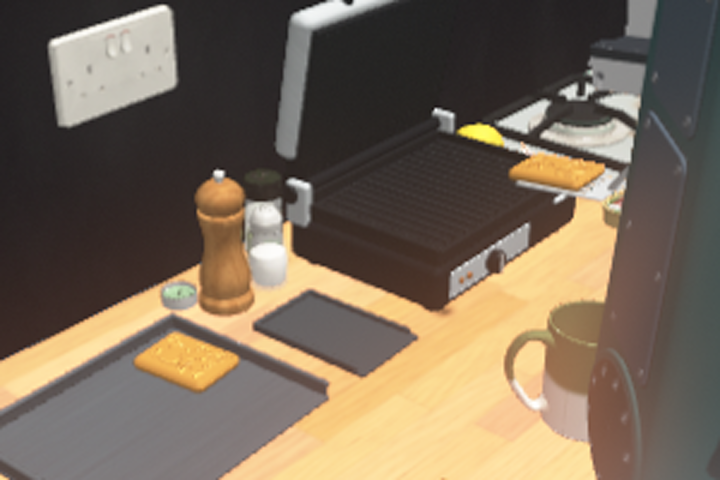

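The brown stayed on the blade (top right): the tip never quite reached the plate and the tilt was too small. I'll repeat lower and steeper.

```bash
python3 - <<'E'
from h import *
im,o=browns("scene",.113); print(o[0]); im,o=browns("top",.113); print(o[:2])
c=tp([.48,-.272,.10],1.2,5)
a=plan(c,[(*tp([.50,-.2712,.112],1.2,4),3),(*tp([.575,-.27,.112],1.2,6),4),(*tp([.595,-.2696,.09],1.2,11),3),(*tp([.597,-.2696,.076],1.2,15),2)],3)
b=plan(a,[(*tp([.597,-.2696,.0685],1.2,21),5)],4)
b=plan(b,[(*tp([.517,-.2712,.0685],1.2,21),9),(*tp([.495,-.272,.079],1.2,18),2),(*tp([.47,-.272,.10],1.2,12),1)],4)
E
```

```text
(131, ((475.5611572265625, -271.28863525390625), (80.97477722167969, 30.576467514038086), 89.79463195800781), np.float64(0.118), array([0.11, 0.12]))
[(184, ((634.9685668945312, -379.1033630371094), (39.52928161621094, 45.94489288330078), 89.95671081542969), np.float64(0.041), array([0.021, 0.054])), (280, ((475.923828125, -272.4349365234375), (30.11343002319336, 63.39704513549805), 2.813856363296509), np.float64(0.115), array([0.108, 0.118]))]
12 "slide": [[0.006, -0.0, -0.004], [0.013, -0.0, -0.007], [0.019, -0.0, -0.011], [0.038, -0.0, -0.014], [0.056, -0.0, -0.017], [0.075, -0.0, -0.019], [0.094, -0.0, -0.022], [0.102, -0.0, -0.02], [0.11, 0.0, -0.017], [0.117, 0.0, -0.015], [0.12, 0.0, -0.013], [0.123, 0.0, -0.011]] 
"dr": [[0.0, 0.3, 0.0], [-0.0, 0.7, -0.0], [0.0, 1.0, 0.0], [-0.0, 0.5, -0.0], [-0.0, -0.0, -0.0], [-0.0, -0.5, -0.0], [-0.0, -1.0, -0.0], [-0.0, -2.7, -0.0], [-0.0, -4.3, -0.0], [-0.0, -6.0, -0.0], [-0.0, -8.0, -0.0], [0.0, -10.0, -0.0]]
5 "slide": [[0.0008, 0.0, -0.0016], [0.0016, 0.0, -0.0032], [0.0024, 0.0, -0.0048], [0.0031, 0.0, -0.0064], [0.0039, 0.0, -0.0081]] 
"dr": [[0.0, -1.2, -0.0], [-0.0, -2.4, -0.0], [-0.0, -3.6, -0.0], [-0.0, -4.8, -0.0], [0.0, -6.0, -0.0]]
12 "slide": [[-0.0083, -0.0, 0.0031], [-0.0166, -0.0, 0.0063], [-0.025, -0.0, 0.0094], [-0.0333, -0.0, 0.0125], [-0.0416, -0.0, 0.0157], [-0.0499, -0.0001, 0.0188], [-0.0582, -0.0001, 0.0219], [-0.0666, -0.0001, 0.0251], [-0.0749, -0.0001, 0.0282], [-0.0872, 0.0001, 0.031], [-0.0996, 0.0003, 0.0338], [-0.13, -0.0003, 0.0384]] 
"dr": [[0.0, 0.0, 0.0], [0.0, 0.0, 0.0], [0.0, 0.0, 0.0], [0.0, 0.0, 0.0], [0.0, 0.0, 0.0], [0.0, 0.0, 0.0], [0.0, 0.0, 0.0], [0.0, 0.0, 0.0], [0.0, 0.0, 0.0], [0.0, 1.5, 0.0], [0.0, 3.0, 0.0], [-0.0, 9.0, 0.0]]
```

>>> jog_arm(fingers=[1,1,1,1,1,1,1,1,1,1,1,1], slide=[[0.006,0,-0.004],[0.013,0,-0.007],[0.021,0,-0.011],[0.038,0,-0.014],[0.056,0,-0.017],[0.075,0,-0.019],[0.091,0,-0.022],[0.102,0,-0.02],[0.11,0,-0.017],[0.117,0,-0.015],[0.12,0,-0.013],[0.123,0,-0.011]], dr=[[0,0.3,0],[0,0.7,0],[0,1,0],[0,0.5,0],[0,0,0],[0,-0.5,0],[0,-1,0],[0,-2.7,0],[0,-4.3,0],[0,-6,0],[0,-8,0],[0,-10,0]])

```text
time_s: 30.3
tcp_pos: [0.4587, -0.2724, 0.1233]
tool_rot: [0.992, 0.01, -0.129, 0.001]
wrist_force: [0.4, 0.5, -2.3]
finger_gap: 0.0195
grip_force: 49.9
```

>>> jog_arm(fingers=[1,1,1,1,1,1,1], slide=[[0.001,0,-0.0016],[0.0016,0,-0.0032],[0.0024,0,-0.0048],[0.003,0,-0.0064],[0.004,0,-0.008],[0.004,0,-0.008],[0.004,0,-0.008]], dr=[[0,-1.2,0],[0,-2.4,0],[0,-3.6,0],[0,-4.8,0],[0,-6,0],[0,-6,0],[0,-6,0]])

```text
time_s: 31.18
tcp_pos: [0.4649, -0.2726, 0.131]
tool_rot: [0.984, 0.01, -0.178, 0.002]
wrist_force: [0.2, -0.7, 2.8]
finger_gap: 0.0201
grip_force: 49.9
```

```bash
python3 - <<'E'
from h import *
np.set_printoptions(precision=4,suppress=True)
n=now(); print(tipof(*n))
im,o=browns("scene",.09); print(o[0])
save(cv2.resize(im[140:270,360:500],(640,594),interpolation=cv2.INTER_CUBIC),"c9.png")
E
```

```text
(array([ 0.5985, -0.2698,  0.0684]), array([ 1.1685, 20.9356, -0.0727]))
(336, ((581.4618530273438, -300.7607421875), (68.7795181274414, 170.47157287597656), 13.423367500305176), np.float64(0.096), array([0.053, 0.11 ]))
```

View pics/c9.png

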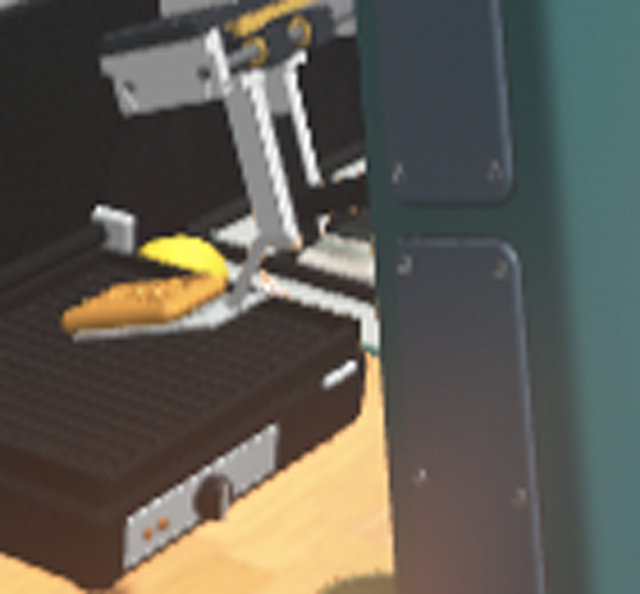

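Brown is tilted on the blade with the tip on the plate (about (80,335)). Pulling back now.

>>> jog_arm(fingers=[1,1,1,1,1,1,1,1,1,1,1,1], slide=[[-0.008,0,0.003],[-0.0166,0,0.006],[-0.025,0,0.009],[-0.033,0,0.012],[-0.0416,0,0.0153],[-0.05,0,0.0185],[-0.058,0,0.0215],[-0.0666,0,0.0245],[-0.075,0,0.0277],[-0.087,0,0.031],[-0.1,0,0.034],[-0.13,0,0.038]], dr=[[0,0,0],[0,0,0],[0,0,0],[0,0,0],[0,0,0],[0,0,0],[0,0,0],[0,0,0],[0,0,0],[0,1.5,0],[0,3,0],[0,9,0]])

```text
time_s: 32.72
tcp_pos: [0.3282, -0.2742, 0.1379]
tool_rot: [0.995, 0.012, -0.103, -0.001]
wrist_force: [-1.1, 0.1, -0.1]
finger_gap: 0.0197
grip_force: 50.0
```

```bash
python3 - <<'E'
from h import *
np.set_printoptions(precision=4,suppress=True)
n=now(); print(tipof(*n))
for c in("scene","top"):
    im,o=browns(c,.078); print(c,*o,sep="\n"); save(im,c+"9.png")
E
```

```text
(array([ 0.4697, -0.2708,  0.0963]), array([ 1.3561, 12.2309,  0.2244]))
scene
(406, ((569.875244140625, -275.3566589355469), (93.56828308105469, 81.0457534790039), 0.32803505659103394), np.float64(0.085), array([0.075, 0.088]))
(667, ((588.90771484375, 137.1010284423828), (89.74313354492188, 72.02085876464844), 7.920161724090576), np.float64(0.019), array([0.01 , 0.021]))
top
(104, ((640.526611328125, -386.2653503417969), (27.377986907958984, 36.17271041870117), 89.93289184570312), np.float64(0.038), array([0.002, 0.05 ]))
(796, ((568.1787109375, -271.1609191894531), (67.53410339355469, 87.22948455810547), 89.78333282470703), np.float64(0.083), array([0.07 , 0.088]))
(627, ((588.5255737304688, 138.80076599121094), (82.85909271240234, 62.61593246459961), 7.810640811920166), np.float64(0.018), array([0.013, 0.022]))
```

Brown 1 lies flat at (0.568, −0.271), as wanted. Next the second one.

```bash
python3 - <<'E'
from h import *
a=plan(tp([.47,-.272,.10],1.2,12),[(*tp([.46,-.26,.12],1.5,10),2),(*tp([.49,.132,.07],4,4),10)],3)
b=plan(a,[(*tp([.515,.1345,.015],4,4),4),(*tp([.517,.1345,.0036],4,4),3)],4)
c=plan(b,[(*tp([.6375,.143,.0034],4,4),12)],4)
E
```

```text
12 "slide": [[-0.007, -0.006, -0.006], [-0.014, -0.011, -0.012], [-0.009, -0.05, -0.007], [-0.004, -0.088, -0.001], [0.0, -0.127, 0.005], [0.005, -0.165, 0.01], [0.01, -0.204, 0.016], [0.015, -0.242, 0.022], [0.02, -0.281, 0.027], [0.024, -0.319, 0.033], [0.029, -0.358, 0.039], [0.034, -0.396, 0.044]] 
"dr": [[-0.0, 1.0, -0.1], [-0.1, 2.0, -0.3], [-0.1, 2.6, -0.5], [-0.1, 3.2, -0.8], [-0.2, 3.8, -1.0], [-0.2, 4.4, -1.3], [-0.2, 5.0, -1.5], [-0.2, 5.6, -1.8], [-0.3, 6.2, -2.0], [-0.3, 6.8, -2.3], [-0.3, 7.4, -2.5], [-0.4, 8.0, -2.8]]
7 "slide": [[0.0071, -0.0002, 0.0133], [0.0143, -0.0004, 0.0266], [0.0214, -0.0006, 0.04], [0.0285, -0.0007, 0.0533], [0.0294, -0.0007, 0.057], [0.0304, -0.0007, 0.0608], [0.0313, -0.0006, 0.0646]] 
"dr": [[-0.0, -0.0, -0.0], [-0.0, -0.0, -0.0], [-0.0, -0.0, -0.0], [-0.0, -0.0, -0.0], [-0.0, -0.0, -0.0], [-0.0, -0.0, -0.0], [-0.0, -0.0, -0.0]]
12 "slide": [[0.01, -0.0, -0.0006], [0.0201, -0.0, -0.0012], [0.0301, -0.0, -0.0019], [0.0402, -0.0, -0.0025], [0.0502, -0.0, -0.0031], [0.0603, -0.0, -0.0037], [0.0703, -0.0, -0.0043], [0.0804, -0.0, -0.005], [0.0904, -0.0001, -0.0056], [0.1005, -0.0001, -0.0062], [0.1105, -0.0001, -0.0068], [0.1206, -0.0001, -0.0074]] 
"dr": [[-0.0, -0.0, -0.0], [-0.0, -0.0, -0.0], [-0.0, -0.0, -0.0], [-0.0, -0.0, -0.0], [-0.0, -0.0, -0.0], [-0.0, -0.0, -0.0], [-0.0, -0.0, -0.0], [-0.0, -0.0, -0.0], [-0.0, -0.0, -0.0], [-0.0, -0.0, -0.0], [-0.0, -0.0, -0.0], [-0.0, -0.0, -0.0]]
```

>>> jog_arm(fingers=[1,1,1,1,1,1,1,1,1,1,1,1], slide=[[-0.007,-0.006,-0.006],[-0.014,-0.011,-0.012],[-0.009,-0.05,-0.007],[-0.004,-0.088,-0.001],[0,-0.127,0.005],[0.005,-0.165,0.01],[0.01,-0.204,0.016],[0.015,-0.242,0.022],[0.02,-0.281,0.027],[0.024,-0.319,0.033],[0.029,-0.358,0.039],[0.034,-0.396,0.044]], dr=[[0,1,-0.1],[-0.1,2,-0.3],[-0.1,2.6,-0.5],[-0.1,3.2,-0.8],[-0.2,3.8,-1],[-0.2,4.4,-1.3],[-0.2,5,-1.5],[-0.2,5.6,-1.8],[-0.3,6.2,-2],[-0.3,6.8,-2.3],[-0.3,7.4,-2.5],[-0.4,8,-2.8]])

```text
time_s: 34.33
tcp_pos: [0.3454, 0.123, 0.0907]
tool_rot: [0.999, 0.036, -0.032, 0.001]
wrist_force: [1.8, -0.4, -2.7]
finger_gap: 0.0196
grip_force: 50.0
```

```bash
python3 - <<'E'
from h import *
n=now(); print(tipof(*n))
im,o=browns("scene",.078); print(*o,sep="\n")
im,o=browns("top",.078); print(*o,sep="\n")
E
```

```text
(array([0.49107016, 0.1334589 , 0.06969524]), array([ 4.11021549,  4.01857593, -0.03445723]))
(667, ((588.90771484375, 137.1010284423828), (89.74313354492188, 72.02085876464844), 7.920161724090576), np.float64(0.019), array([0.01 , 0.021]))
(105, ((640.526611328125, -386.2653503417969), (27.377986907958984, 36.17271041870117), 89.93289184570312), np.float64(0.039), array([0.003, 0.049]))
(795, ((568.1785278320312, -271.21099853515625), (67.43412017822266, 87.22923278808594), 89.78286743164062), np.float64(0.083), array([0.07 , 0.087]))
(634, ((588.5255737304688, 138.80076599121094), (82.85909271240234, 62.61593246459961), 7.810640811920166), np.float64(0.018), array([0.013, 0.022]))
```

Brown 2 is still in its place and unmoved. Lower and push.

>>> jog_arm(fingers=[1,1,1,1,1,1,1,1,1], slide=[[0.007,0,0.013],[0.014,0,0.0266],[0.021,-0.0005,0.04],[0.0285,-0.0007,0.053],[0.0294,-0.0007,0.057],[0.0304,-0.0007,0.061],[0.0313,-0.0006,0.0646],[0.0313,-0.0006,0.0646],[0.0313,-0.0006,0.0646]], dr=[[0,0,0],[0,0,0],[0,0,0],[0,0,0],[0,0,0],[0,0,0],[0,0,0],[0,0,0],[0,0,0]])

```text
time_s: 35.55
tcp_pos: [0.3729, 0.1239, 0.0246]
tool_rot: [0.999, 0.035, -0.031, 0.001]
wrist_force: [0.1, -0.3, -0.6]
finger_gap: 0.0195
grip_force: 50.0
```

>>> jog_arm(fingers=[1,1,1,1,1,1,1,1,1,1,1,1], slide=[[0.01,0,-0.0006],[0.02,0,-0.0012],[0.03,0,-0.0018],[0.04,0,-0.0024],[0.05,0,-0.003],[0.06,0,-0.0036],[0.07,0,-0.0042],[0.08,0,-0.0048],[0.09,0,-0.0054],[0.1,0,-0.006],[0.11,0,-0.0066],[0.12,0,-0.0072]], dr=[[0,0,0],[0,0,0],[0,0,0],[0,0,0],[0,0,0],[0,0,0],[0,0,0],[0,0,0],[0,0,0],[0,0,0],[0,0,0],[0,0,0]])

```text
time_s: 37.05
tcp_pos: [0.4931, 0.1323, 0.0236]
tool_rot: [0.999, 0.035, -0.032, 0.001]
wrist_force: [-1.5, 0.1, 2.3]
finger_gap: 0.0199
grip_force: 50.0
```

```bash
python3 - <<'E'
from h import *
n=now(); print(tipof(*n))
im,o=browns("scene",.078); print(*o,sep="\n")
W=lambda z:0
a=plan(tp([.637,.143,.0034],4,4),[(*tp([.635,.143,.011],4,1),3),(*tp([.631,.1425,.028],4,-4),3),(*tp([.606,.141,.07],4,-4),3),(*tp([.57,.135,.115],4,-4),3)],3)
b=plan(a,[(*tp([.555,.11,.125],3.5,-4),2),(*tp([.555,-.145,.13],1.2,-4),10)],3)
c=plan(b,[(*tp([.57,-.185,.125],1.2,-4),3),(*tp([.592,-.1848,.105],1.2,6),4),(*tp([.598,-.1848,.086],1.2,12),3)],3)
d=plan(c,[(*tp([.598,-.1848,.076],1.2,15),2),(*tp([.598,-.1848,.0685],1.2,21),5)],4)
E
```

```text
(array([0.63879418, 0.1425106 , 0.00257209]), array([ 4.01988853,  4.04179338, -0.03250523]))
(406, ((569.875244140625, -275.3566589355469), (93.56828308105469, 81.0457534790039), 0.32803505659103394), np.float64(0.085), array([0.074, 0.088]))
(608, ((612.7361450195312, 134.1533660888672), (89.06310272216797, 71.60346221923828), 7.016699314117432), np.float64(0.023), array([0.015, 0.026]))
12 "slide": [[-0.001, -0.0, 0.0], [-0.002, -0.0, 0.0], [-0.003, -0.0, 0.0], [-0.005, -0.0, -0.001], [-0.006, 0.0, -0.002], [-0.008, 0.0, -0.004], [-0.017, -0.0, -0.017], [-0.026, -0.0, -0.03], [-0.035, -0.0, -0.044], [-0.048, 0.001, -0.058], [-0.061, 0.002, -0.072], [-0.075, 0.003, -0.087]] 
"dr": [[-0.0, 1.0, 0.0], [0.0, 2.0, 0.0], [-0.0, 3.0, -0.0], [-0.0, 4.7, 0.0], [-0.0, 6.3, -0.0], [-0.0, 8.0, -0.0], [-0.0, 8.0, -0.0], [-0.0, 8.0, -0.0], [-0.0, 8.0, -0.0], [-0.0, 8.0, -0.0], [-0.0, 8.0, -0.0], [-0.0, 8.0, -0.0]]
12 "slide": [[-0.008, 0.011, -0.006], [-0.016, 0.023, -0.011], [-0.018, 0.047, -0.012], [-0.019, 0.072, -0.013], [-0.021, 0.097, -0.013], [-0.023, 0.122, -0.014], [-0.024, 0.147, -0.0
[... 413 characters left out ...]
.004], [0.014, 0.04, 0.006], [0.02, 0.04, 0.005], [0.026, 0.04, 0.004], [0.032, 0.041, 0.003], [0.038, 0.041, 0.002], [0.041, 0.041, 0.004], [0.045, 0.041, 0.005], [0.048, 0.041, 0.007]] 
"dr": [[0.0, 0.0, 0.0], [0.0, 0.0, 0.0], [0.0, 0.0, 0.0], [0.0, -2.5, -0.0], [0.0, -5.0, -0.0], [-0.0, -7.5, -0.0], [-0.0, -10.0, -0.0], [0.0, -12.0, -0.0], [0.0, -14.0, -0.0], [0.0, -16.0, -0.0]]
7 "slide": [[0.0014, 0.0, 0.0011], [0.0028, 0.0, 0.0021], [0.0037, 0.0, 0.0005], [0.0046, 0.0, -0.001], [0.0054, -0.0, -0.0026], [0.0063, 0.0, -0.0042], [0.0072, 0.0, -0.0057]] 
"dr": [[0.0, -1.5, 0.0], [0.0, -3.0, 0.0], [0.0, -4.2, -0.0], [0.0, -5.4, -0.0], [0.0, -6.6, -0.0], [0.0, -7.8, -0.0], [0.0, -9.0, -0.0]]
```

>>> jog_arm(fingers=[1,1,1,1,1,1,1,1,1,1,1,1], slide=[[-0.001,0,0],[-0.002,0,0],[-0.003,0,0],[-0.005,0,-0.001],[-0.006,0,-0.002],[-0.008,0,-0.004],[-0.015,0,-0.014],[-0.024,0,-0.028],[-0.035,0,-0.044],[-0.048,0.001,-0.06],[-0.061,0.002,-0.075],[-0.075,0.003,-0.087]], dr=[[0,1,0],[0,2,0],[0,3,0],[0,4.7,0],[0,6.3,0],[0,8,0],[0,8,0],[0,8,0],[0,8,0],[0,8,0],[0,8,0],[0,8,0]])

```text
time_s: 38.6
tcp_pos: [0.4235, 0.1244, 0.1174]
tool_rot: [0.999, 0.035, 0.039, -0.001]
wrist_force: [-0.2, 0.2, -2.1]
finger_gap: 0.0196
grip_force: 50.0
```

>>> jog_arm(fingers=[1,1,1,1,1,1,1,1,1,1,1,1], slide=[[-0.006,0.008,-0.004],[-0.014,0.021,-0.009],[-0.018,0.042,-0.012],[-0.019,0.068,-0.013],[-0.021,0.095,-0.013],[-0.023,0.122,-0.014],[-0.024,0.148,-0.014],[-0.026,0.174,-0.015],[-0.028,0.2,-0.016],[-0.03,0.225,-0.016],[-0.031,0.25,-0.017],[-0.033,0.271,-0.018]], dr=[[0,0,0.2],[0,0,0.5],[-0.1,0,0.7],[-0.1,0,1],[-0.1,0,1.2],[-0.1,0,1.4],[-0.1,0,1.6],[-0.1,0,1.9],[-0.2,0,2.1],[-0.2,0,2.3],[-0.2,0,2.6],[-0.2,0,2.8]])

```text
time_s: 40.1
tcp_pos: [0.4074, -0.15, 0.1305]
tool_rot: [0.999, 0.01, 0.037, -0.0]
wrist_force: [-0.3, -0.3, -2.3]
finger_gap: 0.0194
grip_force: 50.0
```

```bash
python3 - <<'E'
from h import *
n=now(); print(tipof(*n))
for c in("scene","top"):
    im,o=browns(c,.145); print(*o,sep="\n")
    im,o=browns(c,.078); print(*o,sep="\n")
E
```

```text
(array([ 0.55494569, -0.14712278,  0.12977429]), array([ 1.11589408, -3.89271823, -0.02727707]))
(583, ((509.11395263671875, -137.9198455810547), (98.6419448852539, 92.35660552978516), 0.8658401370048523), np.float64(0.143), array([0.086, 0.147]))
(564, ((593.0029907226562, -266.7997741699219), (123.43234252929688, 96.5722427368164), 1.3495115041732788), np.float64(0.143), array([0.086, 0.147]))
(271, ((631.2860107421875, -372.9844665527344), (51.50025177001953, 52.5987663269043), 89.97766876220703), np.float64(0.042), array([0.   , 0.054]))
(796, ((556.4898071289062, -251.719482421875), (63.68854522705078, 82.26177215576172), 89.78377532958984), np.float64(0.083), array([0.07 , 0.087]))
(397, ((518.86279296875, -152.06158447265625), (63.475921630859375, 81.2791519165039), 89.53644561767578), np.float64(0.143), array([0.068, 0.147]))
(104, ((640.526611328125, -386.2653503417969), (27.377986907958984, 36.17271041870117), 89.93289184570312), np.float64(0.038), array([0.002, 0.048]))
(796, ((568.178466796875, -271.2208557128906), (67.65393829345703, 87.22923278808594), 89.78286743164062), np.float64(0.083), array([0.071, 0.087]))
(412, ((528.2695922851562, -163.80218505859375), (66.80413818359375, 86.21176147460938), 89.53665924072266), np.float64(0.143), array([0.069, 0.147]))
```

>>> jog_arm(fingers=[1,1,1,1,1,1,1,1,1,1,1], slide=[[0.004,0.011,0.002],[0.009,0.025,0.004],[0.014,0.036,0.006],[0.02,0.04,0.005],[0.026,0.04,0.004],[0.032,0.04,0.003],[0.038,0.04,0.002],[0.041,0.04,0.004],[0.045,0.04,0.005],[0.048,0.04,0.007],[0.048,0.04,0.007]], dr=[[0,0,0],[0,0,0],[0,0,0],[0,-2.5,0],[0,-5,0],[0,-7.5,0],[0,-10,0],[0,-12,0],[0,-14,0],[0,-16,0],[0,-16,0]])

```text
time_s: 41.68
tcp_pos: [0.4579, -0.1871, 0.1266]
tool_rot: [0.995, 0.011, -0.103, 0.001]
wrist_force: [-0.3, 0.9, -1.6]
finger_gap: 0.0197
grip_force: 50.0
```

>>> jog_arm(fingers=[1,1,1,1,1,1,1,1,1], slide=[[0.0014,0,0.001],[0.0028,0,0.002],[0.0037,0,0.0005],[0.0046,0,-0.001],[0.0054,0,-0.0026],[0.0063,0,-0.0042],[0.0072,0,-0.0057],[0.0072,0,-0.0057],[0.0072,0,-0.0057]], dr=[[0,-1.5,0],[0,-3,0],[0,-4.2,0],[0,-5.4,0],[0,-6.6,0],[0,-7.8,0],[0,-9,0],[0,-9,0],[0,-9,0]])

```text
time_s: 42.8
tcp_pos: [0.4662, -0.1872, 0.1318]
tool_rot: [0.984, 0.01, -0.179, 0.002]
wrist_force: [-0.0, -0.0, -0.2]
finger_gap: 0.0198
grip_force: 50.0
```

>>> jog_arm(fingers=[1,1,1,1,1,1,1,1,1,1,1,1], slide=[[-0.008,0,0.004],[-0.0166,0,0.007],[-0.025,0,0.01],[-0.033,0,0.013],[-0.0416,0,0.0163],[-0.05,0,0.0195],[-0.058,0,0.0225],[-0.0666,0,0.0255],[-0.075,0,0.028],[-0.087,0,0.031],[-0.1,0,0.034],[-0.13,0,0.038]], dr=[[0,0,0],[0,0,0],[0,0,0],[0,0,0],[0,0,0],[0,0,0],[0,0,0],[0,0,0],[0,0,0],[0,1.5,0],[0,3,0],[0,9,0]])

```text
time_s: 44.3
tcp_pos: [0.3298, -0.1895, 0.1398]
tool_rot: [0.995, 0.012, -0.103, -0.0]
wrist_force: [-1.7, -0.2, 0.0]
finger_gap: 0.0199
grip_force: 50.0
```

```bash
python3 - <<'E'
from h import *
n=now(); print(tipof(*n))
im,o=browns("top",.078); print(*o,sep="\n"); save(cv2.resize(im[180:300,250:490],(800,400)),"t10.png")
im,o=browns("scene",.078); print(*o,sep="\n");
E
```

```text
(array([ 0.47134191, -0.18612379,  0.09822997]), array([ 1.34153294, 12.21239377,  0.14372735]))
(105, ((640.526611328125, -386.2653503417969), (27.377986907958984, 36.17271041870117), 89.93289184570312), np.float64(0.037), array([0.002, 0.05 ]))
(780, ((568.6473999023438, -188.22433471679688), (67.95504760742188, 86.96861267089844), 89.75272369384766), np.float64(0.083), array([0.068, 0.087]))
(766, ((568.1908569335938, -271.16094970703125), (67.53411102294922, 87.2043685913086), 89.7833023071289), np.float64(0.083), array([0.072, 0.087]))
(867, ((570.3873291015625, -233.6697998046875), (164.67861938476562, 95.82496643066406), 89.77616882324219), np.float64(0.085), array([0.073, 0.088]))
```

Both lie flat side by side (y −0.188 and −0.271). Now return the turner.

```bash
python3 - <<'E'
from h import *
a=plan(tp([.471,-.186,.099],1.2,12),[(*tp([.46,-.18,.125],1.5,8),2),(*tp([.50,-.0075,.11],4.2,0),6),(*tp([.581,-.0017,.05],4.2,0),4)],3)
b=plan(a,[(*tp([.581,-.0017,.0052],4.2,0),6)],4)
E
```

```text
12 "slide": [[-0.008, -0.003, -0.006], [-0.016, -0.005, -0.013], [-0.008, -0.033, -0.009], [-0.001, -0.06, -0.004], [0.007, -0.088, 0.0], [0.015, -0.115, 0.005], [0.023, -0.143, 0.009], [0.031, -0.17, 0.013], [0.054, -0.171, 0.024], [0.077, -0.172, 0.035], [0.099, -0.173, 0.045], [0.122, -0.174, 0.056]] 
"dr": [[-0.0, 2.0, -0.1], [-0.1, 4.0, -0.3], [-0.1, 5.3, -0.7], [-0.1, 6.7, -1.2], [-0.2, 8.0, -1.6], [-0.2, 9.3, -2.1], [-0.3, 10.7, -2.5], [-0.3, 12.0, -3.0], [-0.3, 12.0, -3.0], [-0.3, 12.0, -3.0], [-0.3, 12.0, -3.0], [-0.3, 12.0, -3.0]]
6 "slide": [[-0.0, -0.0, 0.0075], [-0.0001, -0.0, 0.0149], [-0.0001, -0.0, 0.0224], [-0.0002, -0.0, 0.0299], [-0.0002, -0.0, 0.0373], [-0.0003, -0.0, 0.0448]] 
"dr": [[0.0, 0.0, 0.0], [0.0, 0.0, 0.0], [0.0, 0.0, 0.0], [0.0, 0.0, 0.0], [0.0, 0.0, 0.0], [0.0, 0.0, 0.0]]
```

>>> jog_arm(fingers=[1,1,1,1,1,1,1,1,1,1,1,1], slide=[[-0.008,-0.003,-0.006],[-0.016,-0.005,-0.013],[-0.008,-0.033,-0.009],[-0.001,-0.06,-0.004],[0.007,-0.088,0],[0.015,-0.115,0.005],[0.023,-0.143,0.009],[0.031,-0.17,0.013],[0.054,-0.171,0.024],[0.077,-0.172,0.035],[0.099,-0.173,0.045],[0.122,-0.174,0.056]], dr=[[0,2,-0.1],[-0.1,4,-0.3],[-0.1,5.3,-0.7],[-0.1,6.7,-1.2],[-0.2,8,-1.6],[-0.2,9.3,-2.1],[-0.3,10.7,-2.5],[-0.3,12,-3],[-0.3,12,-3],[-0.3,12,-3],[-0.3,12,-3],[-0.3,12,-3]])

```text
time_s: 45.9
tcp_pos: [0.4348, -0.0135, 0.0609]
tool_rot: [0.999, 0.037, 0.001, 0.0]
wrist_force: [-0.1, 0.4, -1.0]
finger_gap: 0.0194
grip_force: 50.0
```

>>> jog_arm(fingers=[1,1,1,1,1,1,1,1], slide=[[0,0,0],[0,0,0.01],[0,0,0.02],[0,0,0.03],[0,0,0.038],[0,0,0.043],[0,0,0.043],[0,0,0.043]], dr=[[0,0,0],[0,0,0],[0,0,0],[0,0,0],[0,0,0],[0,0,0],[0,0,0],[0,0,0]])

```text
time_s: 46.9
tcp_pos: [0.4358, -0.0138, 0.0197]
tool_rot: [0.999, 0.037, 0.003, 0.0]
wrist_force: [0.8, 0.8, -1.9]
finger_gap: 0.0201
grip_force: 50.0
```

```bash
python3 - <<'E'
from h import *
n=now(); print(tipof(*n),n[0],sense()["wrist_force"])
E
```

```text
(array([ 0.58258457, -0.00296878,  0.00899361]), array([ 4.22010571e+00,  2.49195532e-04, -3.32592375e-02])) [ 0.43578326 -0.01379476  0.01969425] [ 0.75038791  0.83084502 -1.86745319]
```

>>> jog_arm(fingers=[1,1,1,1], slide=[[0,0,0.002],[0,0,0.003],[0,0,0.0035],[0,0,0.0035]], dr=[[0,0,0],[0,0,0],[0,0,0],[0,0,0]])

```text
time_s: 47.4
tcp_pos: [0.4356, -0.0137, 0.016]
tool_rot: [0.999, 0.037, 0.003, 0.0]
wrist_force: [-0.8, 0.7, -0.9]
finger_gap: 0.0193
grip_force: 50.0
```

>>> jog_arm(fingers=[0.1,0.1,0.1,0.1,0.1,0.1,0.1,0.1,0.1], slide=[[0,0,0],[0,0,0],[0,0,0],[0,0,0],[0,0,-0.03],[0,0,-0.08],[0,0,-0.13],[0,0,-0.18],[0,0,-0.2]], dr=[[0,0,0],[0,0,0],[0,0,0],[0,0,0],[0,0,0],[0,0,0],[0,0,0],[0,0,0],[0,0,0]])

```text
time_s: 48.52
tcp_pos: [0.4357, -0.014, 0.2198]
tool_rot: [0.999, 0.037, 0.006, 0.001]
wrist_force: [0.7, -0.7, 0.2]
finger_gap: 0.0426
grip_force: 0.0
```

```bash
python3 - <<'E'
from h import *
np.set_printoptions(precision=4,suppress=True)
im,d=read_camera("scene"); P=cloud("scene",d); 
m=(P[...,1]>-.045)&(P[...,1]<.045)&(P[...,0]>.45)&(P[...,0]<.6)&(im.min(2)>140)&(P[...,2]<.03)
Q=P[m]; print(len(Q),Q.mean(0),cv2.minAreaRect((Q[:,:2]*1000).astype(np.float32))); A=np.c_[Q[:,:2],np.ones(len(Q))]; print(np.degrees(np.linalg.lstsq(A,Q[:,2],rcond=None)[0]))
# approach for lid
n=now(); print(n[0])
p0,R0=lidpose(1.4,36); zt=R0.apply([0,0,1])
a=plan(n,[((.45,-.12,.36),R.from_rotvec(np.radians(-20)*gy)*rot(45),6),(p0-.13*zt,R0,6)],3)
plan(a,[(p0,R0,6)],3)
E
```

```text
590 [ 0.5316 -0.0039  0.0085] ((533.962646484375, 1.4921646118164062), (131.3199005126953, 86.07205963134766), 0.21787124872207642)
[-1.4731 -1.1362  1.2671]
[ 0.4365 -0.0141  0.2214]
12 "slide": [[0.001, 0.018, -0.023], [0.003, 0.036, -0.046], [0.004, 0.053, -0.069], [0.005, 0.071, -0.092], [0.006, 0.089, -0.115], [0.008, 0.107, -0.138], [0.031, 0.127, -0.142], [0.054, 0.146, -0.146], [0.077, 0.166, -0.15], [0.1, 0.185, -0.154], [0.123, 0.205, -0.158], [0.146, 0.225, -0.162]] 
"dr": [[-1.3, 3.0, -6.7], [-2.6, 6.0, -13.5], [-3.8, 9.0, -20.2], [-5.1, 12.0, -26.9], [-6.4, 15.0, -33.6], [-7.7, 18.0, -40.4], [-11.0, 19.5, -47.7], [-14.3, 21.0, -54.9], [-17.7, 22.5, -62.2], [-21.1, 23.9, -69.5], [-24.5, 25.3, -76.7], [-28.0, 26.7, -84.0]]
6 "slide": [[-0.0, 0.0, 0.022], [-0.0, -0.0, 0.043], [-0.0, -0.0, 0.065], [-0.0, -0.0, 0.087], [-0.0, -0.0, 0.108], [-0.0, -0.0, 0.13]] 
"dr": [[0.0, 0.0, 0.0], [0.0, 0.0, 0.0], [0.0, 0.0, 0.0], [0.0, 0.0, 0.0], [0.0, 0.0, 0.0], [0.0, 0.0, 0.0]]
```

>>> jog_arm(fingers=[0.2,0.2,0.2,0.2,0.2,0.2,0.2,0.2,0.2,0.2,0.2,0.2], slide=[[0.001,0.018,-0.023],[0.003,0.036,-0.046],[0.004,0.053,-0.069],[0.005,0.071,-0.092],[0.006,0.089,-0.115],[0.008,0.107,-0.138],[0.031,0.127,-0.142],[0.054,0.146,-0.146],[0.077,0.166,-0.15],[0.1,0.185,-0.154],[0.123,0.205,-0.158],[0.146,0.225,-0.162]], dr=[[-1.3,3,-6.7],[-2.6,6,-13.5],[-3.8,9,-20.2],[-5.1,12,-26.9],[-6.4,15,-33.6],[-7.7,18,-40.4],[-11,19.5,-47.7],[-14.3,21,-54.9],[-17.7,22.5,-62.2],[-21.1,23.9,-69.5],[-24.5,25.3,-76.7],[-28,26.7,-84]])

```text
time_s: 50.08
tcp_pos: [0.5961, -0.2278, 0.3777]
tool_rot: [0.665, 0.682, 0.218, 0.213]
wrist_force: [1.2, -0.4, 0.2]
finger_gap: 0.0375
grip_force: 0.0
```

>>> jog_arm(fingers=[0.2,0.2,0.2], slide=[[0,0,0],[0,0,0],[0,0,0]], dr=[[0,0,0],[0,0,0],[0,0,0]])

```text
time_s: 50.45
tcp_pos: [0.5952, -0.2266, 0.3793]
tool_rot: [0.666, 0.68, 0.218, 0.213]
wrist_force: [-0.2, -0.3, 0.3]
finger_gap: 0.0376
grip_force: 0.0
```

```bash
python3 - <<'E'
from h import *
n=now(); p0,R0=lidpose(1.4,36)
print(n[0],p0,p0-.13*R0.apply([0,0,1]))
plan(n,[(p0,R0,6)],4)
E
```

```text
[ 0.59524907 -0.22661623  0.37934169] [ 0.67215397 -0.22550825  0.28052918] [ 0.59575865 -0.22710851  0.38570139]
6 "slide": [[-0.0001, 0.0009, 0.0209], [-0.0002, 0.0017, 0.0417], [-0.0003, 0.0026, 0.0626], [-0.0004, 0.0035, 0.0834], [-0.0006, 0.0043, 0.1043], [-0.0007, 0.0052, 0.1251]] 
"dr": [[-0.1, -0.0, -0.0], [-0.2, -0.0, -0.0], [-0.2, -0.0, -0.0], [-0.3, -0.1, -0.0], [-0.4, -0.1, -0.0], [-0.5, -0.1, -0.0]]
```

>>> jog_arm(fingers=[0.2,0.2,0.2,0.2,0.2,0.2,0.2], slide=[[0,0.001,0.02],[0,0.002,0.042],[0,0.003,0.063],[0,0.004,0.083],[0,0.004,0.104],[-0.0005,0.005,0.125],[-0.0005,0.005,0.125]], dr=[[-0.1,0,0],[-0.2,0,0],[-0.2,0,0],[-0.3,0,0],[-0.4,0,0],[-0.5,0,0],[-0.5,0,0]])

```text
time_s: 51.32
tcp_pos: [0.6719, -0.2251, 0.2771]
tool_rot: [0.666, 0.68, 0.221, 0.214]
wrist_force: [0.1, -0.0, -0.5]
finger_gap: 0.0373
grip_force: 0.0
```

>>> jog_arm(fingers=[1,1,1,1,1,1], slide=[[0,0,0],[0,0,0],[0,0,0],[0,0,0],[0,0,0],[0,0,0]], dr=[[0,0,0],[0,0,0],[0,0,0],[0,0,0],[0,0,0],[0,0,0]], newtons=30)

```text
time_s: 52.08
tcp_pos: [0.6726, -0.2264, 0.2819]
tool_rot: [0.665, 0.679, 0.222, 0.217]
wrist_force: [-1.4, 0.5, 5.9]
finger_gap: 0.0131
grip_force: 30.0
```

```bash
python3 - <<'E'
from h import *
print(now()[0],lidpose(1.4,36)[0])
arc(1.4,1.0,36,12,10);arc(1.0,.5,12,0,12);arc(.5,0,0,0,12)
E
```

```text
[ 0.67262886 -0.22638982  0.28190453] [ 0.67215397 -0.22550825  0.28052918]
10 "slide": [[-0.0, -0.0103, -0.0048], [0.0, -0.0207, -0.0093], [0.0, -0.0313, -0.0135], [0.0, -0.0421, -0.0175], [0.0, -0.053, -0.0213], [0.0, -0.0639, -0.0247], [0.0, -0.075, -0.0279], [0.0, -0.0862, -0.0308], [-0.0, -0.0974, -0.0335], [0.0, -0.1086, -0.0358]] 
"dr": [[2.4, 0.0, -0.0], [4.8, -0.0, 0.0], [7.2, 0.0, 0.0], [9.6, -0.0, 0.0], [12.0, 0.0, 0.0], [14.4, -0.0, -0.0], [16.8, 0.0, 0.0], [19.2, -0.0, 0.0], [21.6, 0.0, 0.0], [24.0, 0.0, 0.0]]
12 "slide": [[0.0, -0.0103, 0.0029], [0.0, -0.0204, 0.0061], [-0.0, -0.0304, 0.0097], [0.0, -0.0402, 0.0137], [0.0, -0.0499, 0.018], [0.0, -0.0594, 0.0227], [0.0, -0.0686, 0.0277], [0.0, -0.0777, 0.0331], [0.0, -0.0865, 0.0387], [0.0, -0.095, 0.0447], [0.0, -0.1033, 0.051], [0.0, -0.1113, 0.0575]] 
"dr": [[1.0, -0.0, -0.0], [2.0, 0.0, 0.0], [3.0, 0.0, 0.0], [4.0, 0.0, 0.0], [5.0, 0.0, -0.0], [6.0, 0.0, 0.0], [7.0, -0.0, 0.0], [8.0, 0.0, 0.0], [9.0, 0.0, 0.0], [10.0, 0.0, -0.0], [11.0, 0.0, 0.0], [12.0, 0.0, -0.0]]
12 "slide": [[-0.0, -0.0053, 0.0083], [-0.0, -0.0102, 0.0168], [-0.0, -0.0147, 0.0255], [-0.0, -0.0189, 0.0344], [0.0, -0.0227, 0.0435], [0.0, -0.0261, 0.0527], [-0.0, -0.0291, 0.062], [-0.0, -0.0318, 0.0715], [0.0, -0.034, 0.0811], [-0.0, -0.0359, 0.0907], [-0.0, -0.0373, 0.1004], [-0.0, -0.0384, 0.1102]] 
"dr": [[0.0, 0.0, 0.0], [0.0, 0.0, 0.0], [0.0, 0.0, 0.0], [0.0, 0.0, 0.0], [0.0, 0.0, 0.0], [0.0, 0.0, 0.0], [0.0, 0.0, 0.0], [0.0, 0.0, 0.0], [0.0, 0.0, 0.0], [0.0, 0.0, 0.0], [0.0, 0.0, 0.0], [0.0, 0.0, 0.0]]
```

>>> jog_arm(fingers=[1,1,1,1,1,1,1,1,1,1], slide=[[0,-0.01,-0.0048],[0,-0.0207,-0.0093],[0,-0.0313,-0.0135],[0,-0.042,-0.0175],[0,-0.053,-0.0213],[0,-0.064,-0.0247],[0,-0.075,-0.028],[0,-0.086,-0.031],[0,-0.0974,-0.0335],[0,-0.1086,-0.0358]], dr=[[2.4,0,0],[4.8,0,0],[7.2,0,0],[9.6,0,0],[12,0,0],[14.4,0,0],[16.8,0,0],[19.2,0,0],[21.6,0,0],[24,0,0]])

```text
time_s: 53.32
tcp_pos: [0.5628, -0.2289, 0.2446]
tool_rot: [0.696, 0.711, 0.074, 0.072]
wrist_force: [2.7, -1.7, 0.4]
finger_gap: 0.0133
grip_force: 30.0
```

>>> jog_arm(fingers=[1,1,1,1,1,1,1,1,1,1,1,1], slide=[[0,-0.01,0.003],[0,-0.0204,0.006],[0,-0.0304,0.01],[0,-0.04,0.0137],[0,-0.05,0.018],[0,-0.0594,0.0227],[0,-0.0686,0.0277],[0,-0.0777,0.033],[0,-0.0865,0.0387],[0,-0.095,0.0447],[0,-0.1033,0.051],[0,-0.1113,0.0575]], dr=[[1,0,0],[2,0,0],[3,0,0],[4,0,0],[5,0,0],[6,0,0],[7,0,0],[8,0,0],[9,0,0],[10,0,0],[11,0,0],[12,0,0]])

```text
time_s: 54.82
tcp_pos: [0.466, -0.2297, 0.165]
tool_rot: [0.699, 0.715, 0.0, -0.001]
wrist_force: [2.6, 1.1, 1.3]
finger_gap: 0.013
grip_force: 30.0
```

>>> jog_arm(fingers=[1,1,1,1,1,1,1,1,1,1,1,1], slide=[[0,-0.0053,0.0083],[0,-0.01,0.0168],[0,-0.0147,0.0255],[0,-0.019,0.0344],[0,-0.0227,0.0435],[0,-0.026,0.0527],[0,-0.029,0.062],[0,-0.032,0.0715],[0,-0.034,0.081],[0,-0.036,0.0907],[0,-0.0373,0.1],[0,-0.0384,0.11]], dr=[[0,0,0],[0,0,0],[0,0,0],[0,0,0],[0,0,0],[0,0,0],[0,0,0],[0,0,0],[0,0,0],[0,0,0],[0,0,0],[0,0,0]])

```text
time_s: 56.32
tcp_pos: [0.428, -0.231, 0.0551]
tool_rot: [0.7, 0.715, 0.001, -0.0]
wrist_force: [2.2, 4.9, 1.7]
finger_gap: 0.0133
grip_force: 30.0
```

>>> jog_arm(fingers=[1,1,1,1,1], slide=[[0,0,0.002],[0,0,0.004],[0,0,0.006],[0,0,0.006],[0,0,0.006]], dr=[[0,0,0],[0,0,0],[0,0,0],[0,0,0],[0,0,0]])

```text
time_s: 56.95
tcp_pos: [0.4281, -0.2312, 0.0541]
tool_rot: [0.699, 0.715, 0.0, 0.0]
wrist_force: [-5.6, 9.7, 21.8]
finger_gap: 0.0129
grip_force: 30.0
```

Lid is at its stop (22 N). Release, go above the clip.

>>> jog_arm(fingers=[0.28,0.28,0.28,0.28,0.28,0.28,0.28,1,1,1,1,1], slide=[[0,0,-0.006],[0,0,-0.006],[0,0,-0.006],[0,0,-0.03],[0,0,-0.07],[0,0,-0.11],[0,0,-0.15],[-0.05,-0.005,-0.15],[-0.095,-0.01,-0.15],[-0.095,-0.01,-0.15],[-0.095,-0.01,-0.15],[-0.095,-0.01,-0.15]], dr=[[0,0,0],[0,0,0],[0,0,0],[0,0,0],[0,0,0],[0,0,0],[0,0,0],[0,0,0],[0,0,0],[0,0,0],[0,0,0],[0,0,0]])

```text
time_s: 58.45
tcp_pos: [0.4202, -0.3254, 0.1994]
tool_rot: [0.699, 0.715, 0.001, -0.001]
wrist_force: [0.9, -0.3, -0.5]
finger_gap: 0.0007
grip_force: 0.0
```

```bash
python3 - <<'E'
from h import *
np.set_printoptions(precision=4,suppress=True)
n=now(); print(n[0])
im,d=read_camera("scene"); P=cloud("scene",d)
s=(abs(P[...,1]+.23)<.03)&(P[...,0]<.45)&(P[...,0]>.40)&(P[...,2]>.08); Q=P[s]; print("bar",len(Q),np.percentile(Q,[2,50,98],axis=0))
c=(P[...,1]<-.29)&(P[...,1]>-.36)&(P[...,0]<.47)&(P[...,0]>.39)&(P[...,2]>.06)&(P[...,2]<.12)&(im.min(2)>120); Q=P[c]; print("clip",len(Q),np.percentile(Q,[2,50,98],axis=0) if len(Q) else 0)
plan(n,[((.418,-.3265,.085),rot(91.2),4),((.418,-.3265,.027),rot(91.2),6)],3)
save(cv2.resize(im[160:260,370:490],(720,600),interpolation=cv2.INTER_CUBIC),"c11.png")
E
```

```text
[ 0.4202 -0.3254  0.1994]
bar 346 [[ 0.4013 -0.2594  0.1063]
 [ 0.4206 -0.2423  0.5527]
 [ 0.4337 -0.2053  0.5976]]
clip 121 [[ 0.4183 -0.3428  0.0617]
 [ 0.4328 -0.3255  0.0892]
 [ 0.4697 -0.2917  0.1174]]
10 "slide": [[-0.0, -0.001, 0.029], [-0.001, -0.001, 0.057], [-0.001, -0.002, 0.086], [-0.001, -0.002, 0.114], [-0.001, -0.002, 0.124], [-0.001, -0.002, 0.134], [-0.001, -0.002, 0.143], [-0.001, -0.002, 0.153], [-0.001, -0.002, 0.163], [-0.001, -0.002, 0.172]] 
"dr": [[-0.0, -0.0, 0.0], [-0.0, -0.1, 0.0], [-0.0, -0.1, 0.1], [-0.0, -0.1, 0.1], [-0.0, -0.1, 0.1], [-0.0, -0.1, 0.1], [-0.0, -0.1, 0.1], [-0.0, -0.1, 0.1], [-0.0, -0.1, 0.1], [-0.0, -0.1, 0.1]]
```

View pics/c11.png

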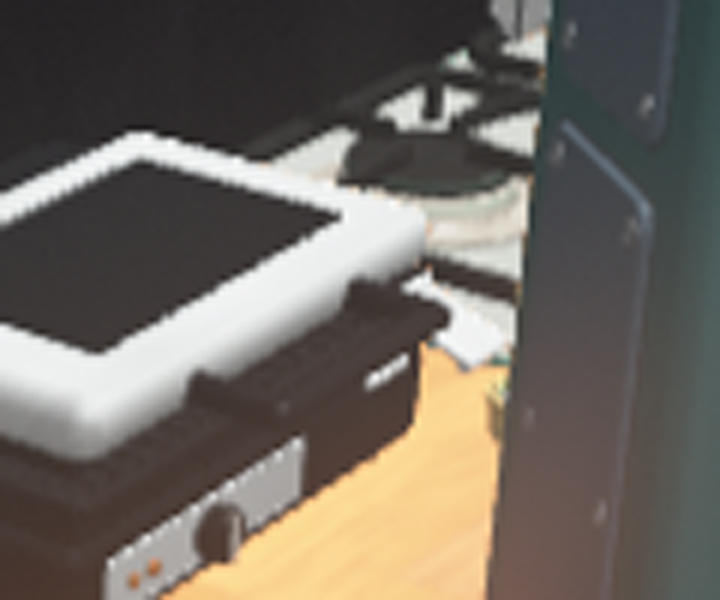

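The lid is shut and the clip sticks out at about (465,330). Push it down, then home.

>>> jog_arm(fingers=[1,1,1,1,1,1,1,1,1,1,1], slide=[[-0.001,-0.001,0.03],[-0.001,-0.001,0.057],[-0.001,-0.002,0.086],[-0.001,-0.002,0.11],[-0.001,-0.002,0.12],[-0.001,-0.002,0.13],[-0.001,-0.002,0.14],[-0.001,-0.002,0.15],[-0.001,-0.002,0.16],[-0.001,-0.002,0.17],[-0.001,-0.002,0.17]], dr=[[0,0,0],[0,0,0],[0,0,0],[0,0,0],[0,0,0],[0,0,0],[0,0,0],[0,0,0],[0,0,0],[0,0,0],[0,0,0]])

```text
time_s: 59.88
tcp_pos: [0.4174, -0.3265, 0.0281]
tool_rot: [0.7, 0.715, 0.001, -0.002]
wrist_force: [0.3, 0.8, -0.3]
finger_gap: 0.0001
grip_force: 0.0
```

>>> jog_arm(fingers=[1,1,1,1,1,1,1], slide=[[0,0.004,0.002],[0,0.009,0.003],[0,0.014,0.003],[0,0.019,0.003],[0,0.024,0.003],[0,0.028,0.003],[0,0.028,0.003]], dr=[[0,0,0],[0,0,0],[0,0,0],[0,0,0],[0,0,0],[0,0,0],[0,0,0]])

```text
time_s: 60.75
tcp_pos: [0.4468, -0.3266, 0.0266]
tool_rot: [0.699, 0.715, 0.001, -0.0]
wrist_force: [-0.1, 0.2, 0.1]
finger_gap: 0.0004
grip_force: 0.0
```

>>> jog_arm(fingers=[1,1,1,1,1], slide=[[0,0.002,0],[0,0.004,0],[0,0.006,0],[0,0.006,0],[0,0.006,0]], dr=[[0,0,0],[0,0,0],[0,0,0],[0,0,0],[0,0,0]])

```text
time_s: 61.38
tcp_pos: [0.4476, -0.3265, 0.0266]
tool_rot: [0.7, 0.714, -0.002, -0.004]
wrist_force: [-12.5, -0.6, 5.9]
finger_gap: 0.0004
grip_force: 6.2
```

```bash
python3 - <<'E'
from h import *
im,d=read_camera("scene"); save(cv2.resize(im[160:260,370:490],(720,600),interpolation=cv2.INTER_CUBIC),"c12.png")
P=cloud("scene",d); print([r for r in recognise("scene","grill_clip_tip")[:2]])
E
```

```text
[]
```

>>> jog_arm(fingers=[1,1,1,1], slide=[[0,0.002,0.004],[0,0.003,0.006],[0,0.003,0.006],[0,0.003,0.006]], dr=[[0,0,0],[0,0,0],[0,0,0],[0,0,0]])

```text
time_s: 61.98
tcp_pos: [0.4473, -0.3276, 0.0224]
tool_rot: [0.7, 0.714, -0.005, -0.006]
wrist_force: [-23.0, 0.3, 15.2]
finger_gap: -0.0001
grip_force: 11.9
```

>>> jog_arm(fingers=[1,1,1,1,1,1,1,1,1,1,1], slide=[[0,-0.01,0],[0,-0.03,0],[0,-0.05,0],[0,-0.05,-0.04],[0,-0.05,-0.1],[0,-0.05,-0.15],[-0.05,-0.07,-0.16],[-0.1,-0.1,-0.16],[-0.15,-0.13,-0.16],[-0.2,-0.16,-0.16],[-0.2,-0.16,-0.16]], dr=[[0,0,0],[0,0,0],[0,0,0],[0,0,0],[0,0,0],[0,0,0],[0,0,0],[0,0,0],[0,0,0],[0,0,0],[0,0,0]])

```text
time_s: 63.35
tcp_pos: [0.2964, -0.5327, 0.1789]
tool_rot: [0.702, 0.713, 0.001, -0.001]
wrist_force: [0.9, 0.4, -0.2]
finger_gap: 0.0006
grip_force: 0.0
```

```bash
python3 - <<'E'
from h import *
np.set_printoptions(precision=4,suppress=True)
im,d=read_camera("top"); im2,d2=read_camera("scene"); P=cloud("scene",d2); Pt=cloud("top",d)
for Pc,i in((P,im2),(Pt,im)):
    c=(Pc[...,1]<-.30)&(Pc[...,1]>-.35)&(Pc[...,0]<.475)&(Pc[...,0]>.40)&(Pc[...,2]>.03)&(Pc[...,2]<.11); Q=Pc[c]; print(len(Q),np.percentile(Q,[2,25,50,75,98],axis=0) if len(Q) else 0)
s=(abs(P[...,1]+.23)<.03)&(P[...,0]<.445)&(P[...,0]>.40)&(P[...,2]>.08)&(P[...,2]<.2); print("bar",np.percentile(P[s],[2,50,98],axis=0))
m=(P[...,1]>-.045)&(P[...,1]<.045)&(P[...,0]>.48)&(P[...,0]<.58)&(im2.min(2)>150)&(P[...,2]<.03);Q=P[m];print("blade",len(Q),Q.min(0),Q.max(0))
a=cv2.resize(im[170:300,150:510],(800,289),interpolation=cv2.INTER_CUBIC); b=cv2.resize(im2[140:290,290:490],(400,300),interpolation=cv2.INTER_CUBIC); c=cv2.resize(im2[190:250,410:490],(400,300),interpolation=cv2.INTER_CUBIC)
save(np.vstack([a,np.hstack([b,c])]),"fin.png")
E
```

```text
143 [[ 0.4589 -0.3476  0.0314]
 [ 0.4621 -0.3337  0.0417]
 [ 0.4687 -0.3232  0.059 ]
 [ 0.4711 -0.3098  0.0987]
 [ 0.4736 -0.3002  0.1092]]
94 [[ 0.4603 -0.3462  0.0569]
 [ 0.4615 -0.3347  0.0981]
 [ 0.4656 -0.3236  0.1   ]
 [ 0.4682 -0.3128  0.1021]
 [ 0.4711 -0.3022  0.1052]]
bar [[ 0.42   -0.2573  0.1048]
 [ 0.4232 -0.2283  0.1128]
 [ 0.4312 -0.2015  0.1159]]
blade 510 [ 0.4803 -0.0424  0.0034] [0.5797 0.0293 0.0216]
```

View pics/fin.png

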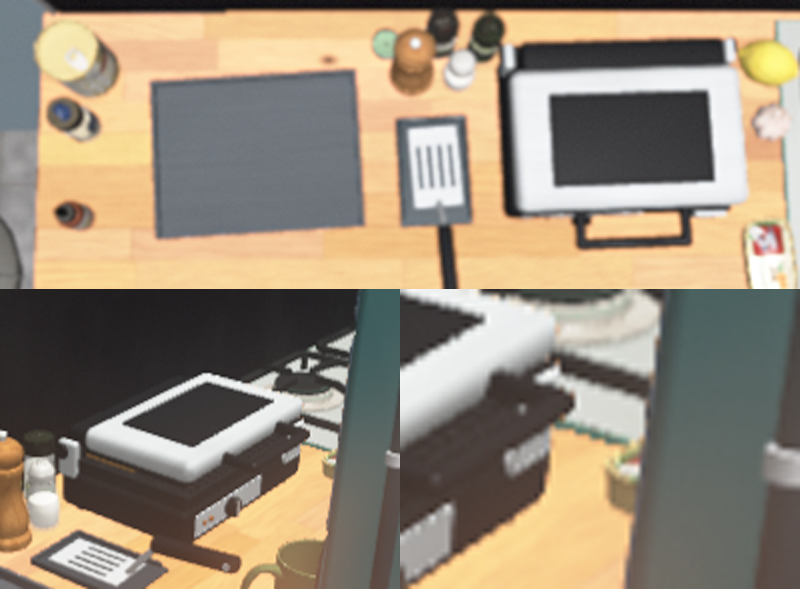

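```bash
python3 - <<'E'
from h import *
im,d=read_camera("scene"); P=cloud("scene",d); hsv=cv2.cvtColor(im,cv2.COLOR_RGB2HSV)
m=(hsv[...,0]>5)&(hsv[...,0]<28)&(hsv[...,1]>90)&(hsv[...,2]>60)&(P[...,2]>.06)&(P[...,2]<.1)&(P[...,1]<-.09)&(P[...,1]>-.36)&(P[...,0]>.45)&(P[...,0]<.68)
v,u=np.where(m); print(list(zip(u,v))[:20]); print(P[m].round(3)[:20]); print(np.array([im[a,b] for a,b in zip(v,u)])[:5])
E
```

```text
[(np.int64(333), np.int64(222)), (np.int64(334), np.int64(222)), (np.int64(335), np.int64(222)), (np.int64(333), np.int64(223)), (np.int64(334), np.int64(223)), (np.int64(335), np.int64(223)), (np.int64(336), np.int64(223)), (np.int64(337), np.int64(223)), (np.int64(338), np.int64(223)), (np.int64(335), np.int64(224)), (np.int64(336), np.int64(224)), (np.int64(337), np.int64(224)), (np.int64(338), np.int64(224)), (np.int64(339), np.int64(224)), (np.int64(338), np.int64(225)), (np.int64(339), np.int64(225)), (np.int64(340), np.int64(225)), (np.int64(341), np.int64(225)), (np.int64(342), np.int64(225)), (np.int64(341), np.int64(226))]
[[ 0.642 -0.113  0.077]
 [ 0.639 -0.114  0.078]
 [ 0.625 -0.102  0.087]
 [ 0.65  -0.122  0.069]
 [ 0.638 -0.113  0.076]
 [ 0.636 -0.115  0.076]
 [ 0.634 -0.116  0.076]
 [ 0.63  -0.116  0.077]
 [ 0.611 -0.097  0.09 ]
 [ 0.643 -0.122  0.068]
 [ 0.642 -0.125  0.067]
 [ 0.629 -0.115  0.075]
 [ 0.627 -0.117  0.075]
 [ 0.625 -0.118  0.076]
 [ 0.632 -0.122  0.069]
 [ 0.63  -0.124  0.069]
 [ 0.621 -0.117  0.074]
 [ 0.616 -0.115  0.077]
 [ 0.612 -0.114  0.078]
 [ 0.623 -0.123  0.068]]
[[ 92  69  48]
 [ 93  70  48]
 [ 71  57  45]
 [ 85  68  52]
 [101  77  52]]
```

```bash
python3 - <<'E'
from h import *
np.set_printoptions(precision=3,suppress=True,linewidth=150)
im,d=read_camera("scene"); P=cloud("scene",d); i0=cv2.imread("pics/scene0.png")[:,:,::-1]; P0=cloud("scene",np.load("scene0.npy"))
df=(np.abs(im.astype(int)-i0).max(2)>25); df[:205]=0; df[260:]=0; df[:,:325]=0; df[:,425:]=0
v,u=np.where(df); print(len(u)); 
for a,b in list(zip(v,u)): print((b,a),i0[a,b],im[a,b],P0[a,b],P[a,b])
E
```

```text
39
(np.int64(333), np.int64(222)) [55 47 45] [92 69 48] [ 0.65  -0.123  0.071] [ 0.642 -0.114  0.077]
(np.int64(334), np.int64(222)) [56 49 46] [93 70 48] [ 0.651 -0.127  0.07 ] [ 0.641 -0.117  0.077]
(np.int64(333), np.int64(223)) [60 53 51] [86 68 53] [ 0.65  -0.122  0.069] [ 0.648 -0.121  0.07 ]
(np.int64(334), np.int64(223)) [62 56 53] [101  77  52] [ 0.648 -0.124  0.069] [ 0.64  -0.115  0.075]
(np.int64(335), np.int64(223)) [60 52 50] [106  79  50] [ 0.645 -0.125  0.07 ] [ 0.632 -0.11   0.079]
(np.int64(336), np.int64(223)) [56 49 46] [94 70 47] [ 0.642 -0.125  0.071] [ 0.633 -0.116  0.076]
(np.int64(337), np.int64(223)) [55 48 44] [93 70 48] [ 0.641 -0.128  0.07 ] [ 0.629 -0.115  0.078]
(np.int64(337), np.int64(224)) [62 55 52] [102  77  52] [ 0.635 -0.121  0.071] [ 0.63  -0.115  0.075]
(np.int64(338), np.int64(224)) [61 53 50] [107  79  50] [ 0.636 -0.127  0.069] [ 0.628 -0.117  0.075]
(np.int64(339), np.int64(224)) [57 50 46] [95 72 49] [ 0.634 -0.128  0.069] [ 0.626 -0.119  0.075]
(np.int64(338), np.int64(225)) [65 58 56] [93 73 55] [ 0.632 -0.122  0.069] [ 0.631 -0.121  0.0
[... 2105 characters left out ...]
077]
(np.int64(353), np.int64(229)) [59 52 48] [96 72 50] [ 0.588 -0.13   0.069] [ 0.578 -0.117  0.077]
(np.int64(354), np.int64(229)) [57 49 45] [83 65 49] [ 0.581 -0.125  0.073] [ 0.577 -0.12   0.076]
(np.int64(354), np.int64(230)) [63 55 51] [99 77 53] [ 0.579 -0.122  0.071] [ 0.575 -0.117  0.075]
(np.int64(355), np.int64(230)) [64 56 52] [108  81  52] [ 0.581 -0.129  0.068] [ 0.571 -0.117  0.076]
(np.int64(356), np.int64(230)) [60 51 48] [99 75 50] [ 0.576 -0.127  0.071] [ 0.569 -0.118  0.076]
(np.int64(355), np.int64(231)) [67 59 56] [95 75 56] [ 0.577 -0.124  0.069] [ 0.578 -0.125  0.068]
(np.int64(356), np.int64(231)) [66 58 55] [93 73 55] [ 0.57  -0.12   0.072] [ 0.572 -0.122  0.071]
```

```bash
python3 -c "
from h import *
print(finish_job())"
```

```text
the job is handed in; nothing more can be done
None
```

The job is handed in: both hash browns lie flat on the plate, the turner is flat on its rest, the lid is shut and the clip is home; after placing, one brown was knocked 4–5 cm toward the back left corner, where what shows through the side gap looks flat and about 6 mm inside the edge, so I left it.

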